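# Clear the locating fixture and hold a die blank in its corner

## Robot

A 7-joint arm with a two-finger parallel gripper is mounted at the origin on the work surface. World frame = base frame: x ahead of the robot, y to its left, z up, the work surface at z = 0. Lengths are in m, angles in rad, forces in N, time in s.
With the tool pointing down it reaches from about 0.4 to 0.85 m from the base axis. Payload 4.5 kg.
Tool frame: the origin (TCP) lies midway between the tips of the shut fingers; the grasp point (between the pads) lies 19 mm behind it; z points along the fingers, y is the line along which they close (so a half turn about z gives the same grasp; the last joint's range is limited). The gripper opens to 88 mm and grips with 3 to 60 N. Pads are 18 mm wide; open, the fingers measure 123 mm over their backs; the gripper's body (75 mm by 187 mm) begins 45 mm behind the grasp point.
Start: joints at [-1.179, 0.689, -0.195, 1.565, 0.157, 0.902, -0.215], TCP at [0.219, 0.585, 0.213] pointing down, gripper open.
Joint ranges: [-3.01, 3.01], [-0.46, 2.08], [-1.47, 1.51], [0.13, 2.56], [-1, 4.14], [0.04, 2.09], [-2.66, 2.66]. Speed limits (rad/s): [2.57, 2.57, 3.14, 3.14, 3.14, 3.14, 3.14].

## Interface

Orientations are given as a unit quaternion [x, y, z, w].
In Python, from plant import r gives the robot as it stands.
- The arm moves only by the tool carry_out, never from a script. Its argument "plan" is a list of rows, each an object with "rot": the turn, a rotation vector about the tool's x, y, z in rad, a list of three; "xyz": the shift along the tool's x, y, z in m, a list of three; "grip": the closure in counts, from 0 (fully open) to 255 (shut). In form: [{"rot": [wx, wy, wz], "xyz": [dx, dy, dz], "grip": grip}, ...]. A call has 1 to 8 rows; each row is the pose to reach, as a shift and turn from the pose commanded when the call began, along the tool's axes at that moment; what a row does not reach only later rows make up. A row lasts 1/12 s, in which the tool goes at most 41.7 mm and 7.16 degrees, less where a joint would pass 70% of its speed; a pose out of reach is approached as far as the arm can. A call with a gripper value outside its range is refused whole. The fingers move at their own pace and stop on an object; "squeeze" is the grip in N (left out, the last holds). Time passes only in rows, so rows that repeat a pose let the fingers close. It gives the time, the measured TCP pose, the force, the opening and the grip force at its end, in the units of the state.
- r.get_state(): the state, without advancing time (a new reading comes with each control period).
- r.snapshot(name): name is "scene" or "side" or "wrist"; returns the picture (400x640x3 uint8, red, green, blue); there is no depth.
- r.camera_params(name): a dict with "fx", "fy", "cx", "cy" (pixels), "position" and "attitude" of the camera in the world; the wrist camera has in their place "hand_eye" (4x4, takes a point from camera to tool coordinates, whose origin is the TCP and whose axes are the flange's). Camera axes: x right, y down, z forward; pixel columns grow to the right and rows downward; lengths in m; the calibration is good to about 2 mm. A picture is of the moment at which its call begins: read the wrist's pose just before it. camera_params takes no time and is no camera call.
- r.finish_job(): hands the job in; it is judged then, once.
The state is a dict: "clock": time; "q": joint angles; "qd": joint speeds; "joint_torque": joint torques, N m; "tool_pos": TCP position; "eef_rot": TCP orientation; "contact_force": force on the tool from outside, world axes, zero at the start; "moment": the same for the moment, N m; "opening": opening from 0.0 (shut) to 1.0 (fully open); "finger_force": force on a finger pad.
Only numpy, scipy, OpenCV 4.12 (cv2) and the standard library are available. Lean on these libraries where they do the work, as an engineer would, in place of code of your own. Each camera call takes 0.05 s, during which the arm holds its last target. There are 200 camera calls.

## Task

Sweep the four brass offcuts off the fixture's bed into its scrap pan with the scraper block, not with the fingers or the die, and stand the scraper back on the bench, clear of the fixture. Then set the steel die flat on the bed, motif up, its long side along the far stop, and press it firmly into the corner against both stops. Finish while still holding it pressed on both stops in your grip, ready for clamping, and leave the hammer, pitch bowl and tool pot alone.

Things in the scene. Friction and masses are not known exactly. Their poses are not given: they have to be found in the camera images.
- fixture: fixed steel locating fixture, yaw under 0.3 either way. Origin: on the bench under the middle of its bed. The bed is the flat top of an 18 mm plate, x -60 to 60, y -75 to 75 mm. Low stop rails along its +x edge (far stop) and +y edge (side stop): inner faces at x = 60 and y = 75 mm, tops 8 mm above the bed. Its -x and -y edges are open. Behind the side stop two lugs 14 mm high reach y = 117 mm.
- pan (a point): middle of the floor of the fixture's aluminium scrap pan, which lies along the bed's open -y edge: 150 mm (x) by 90 mm (y), fixture x -70 to 80, y -75 to -165 mm. Its floor is 3 mm above the bench, its three walls are 15 mm high; no wall towards the bed, whose edge is 15 mm above the pan's floor. Axes as the fixture's.
- stop_far: far stop: dark steel rail 18 x 138 x 8 mm on the fixture, along its y; origin under its middle, at the bed's height. Its inner face (towards the fixture's -x) lies 9 mm from the origin. Rigid.
- stop_side: side stop: dark steel rail 108 x 18 x 8 mm on the fixture, along its x; origin under its middle, at the bed's height. Its inner face (towards the fixture's -y) lies 9 mm from the origin. Rigid.
- die: loose steel die blank, 64 mm (its x) x 40 mm (its y) x 34 mm high, 0.55 to 0.8 kg, round motif in its top; origin in the middle of its underside, z up. Lies on the open bench to the left or right of the fixture, any yaw; half-turn symmetric. Slides easily on the fixture (friction about 0.25). Its upper part, above the stops, can be gripped across the 40 mm.
- scraper: loose beech scraper block, about 0.14 kg, standing on its foot on the bench on the other side from the die. Foot 100 mm (its x) x 30 mm (its y) x 16 mm high with steel-shod lower edges; on it a grip rib 76 x 22 mm that reaches up to 58 mm. Origin in the middle of its underside, z up. It sweeps along its y.
- offcut_bar: loose brass offcut lying on the bed at the start, mass about 12 g; bar end 24 x 13 x 5 mm, origin in the middle of its underside. All offcuts start with their origins within x -28 to 28, y -46 to 16 mm of the fixture.
- offcut_slug: loose brass offcut lying on the bed at the start, mass about 12 g; round slug, 18 mm across, 6 mm thick, origin in the middle of its underside
- offcut_angle: loose brass offcut lying on the bed at the start, mass about 12 g; L-shaped, 22 x 20 x 5 mm, origin near the middle of its underside
- offcut_square: loose brass offcut lying on the bed at the start, mass about 12 g; squarish, 17 x 16 x 5 mm, origin in the middle of its underside
- hammer: chasing hammer, 240 mm long, lying across beyond the fixture; leave alone
- pitch_bowl: iron bowl of black pitch with a brass medallion, 150 mm across, 70 mm high, far left; origin under its middle; leave alone
- tool_pot: cardboard pot 96 mm across, 125 mm high, with pens and tools standing up to 190 mm, far right; origin under its middle; leave alone

How it is judged:
On the way, in this order (a step that is already met when the one before it is completed fails the run):
1. all four offcuts lie in the scrap pan (x of offcut_bar in the frame of fixture between -0.07 and 0.08 m and y of offcut_bar in the frame of fixture between -0.165 and -0.075 m and z of each of offcut_bar, offcut_slug, offcut_angle, offcut_square in the frame of fixture below 0.019 m and x of offcut_slug in the frame of fixture between -0.07 and 0.08 m and y of offcut_slug in the frame of fixture between -0.165 and -0.075 m and x of offcut_angle in the frame of fixture between -0.07 and 0.08 m and y of offcut_angle in the frame of fixture between -0.165 and -0.075 m and x of offcut_square in the frame of fixture between -0.07 and 0.08 m and y of offcut_square in the frame of fixture between -0.165 and -0.075 m), for 0.2 s.
2. the scraper stands on the bench, off the fixture, let go (height (world z) of scraper below 0.004 m and angle between scraper's own z axis and vertical below 0.1 rad and contact force between scraper and fixture below 0.1 N and contact force between the fingers and scraper below 0.1 N), for 0.2 s.
At the end, for the whole second after the job is handed in: Offcuts in the pan; scraper upright on the bench, let go, off the fixture; die flat on the bed (2 mm), long side along the far stop (0.05 rad), in the corner (2 to 3 mm), at rest, gripped, and pressing each stop with more than 2 N (all of step 1 and all of step 2 and x of die in the frame of fixture between 0.037 and 0.042 m and y of die in the frame of fixture between 0.04 and 0.045 m and z of die in the frame of fixture between 0.016 and 0.02 m and angle between the x axis of die and the y axis of fixture, either way round below 0.05 rad and angle between die's own z axis and vertical below 0.05 rad and contact force between die and stop_far above 2 N and contact force between die and stop_side above 2 N and contact force between the fingers and die above 2 N and linear speed of die below 0.01 m/s); the arm keeps its last pose, push and grip.
It fails at once if the robot or the die touches an offcut (contact force between any of the fingers, the arm, die and offcut_bar above 0.3 N or contact force between any of the fingers, the arm, die and offcut_slug above 0.3 N or contact force between any of the fingers, the arm, die and offcut_angle above 0.3 N or contact force between any of the fingers, the arm, die and offcut_square above 0.3 N).
It fails at once if the hammer, pitch bowl or tool pot is displaced by more than 20 mm (distance of any of hammer, pitch_bowl, tool_pot from where it was at the start of the episode above 0.02 m).
It also fails if it takes over 72 s, if anything falls off the work surface, if the arm or the gripper's body presses on something with over 40 N, if the wrist force passes 120 N, or if a joint passes its speed limit or range.

## Working session

There is one attempt and no reset: what is moved stays moved. The work goes in short steps, Python scripts to look and compute and a tool call to move; the robot and the scene stay as the last step left them, time stands still between calls to the robot, and variables do not carry over. Pictures are saved under pics/ and viewed, at most 10 in all, crops included, and the job is handed in when it is done.

Besides the shell and the picture viewer there is one more tool, called after "Emit:" as a command line: name --argument value ..., lists and objects as JSON in quotes. carry_out: Moves the arm, as the interface text tells. Its arguments: {"type":"object","properties":{"plan":{"type":"array"},"squeeze":{"type":"number"}},"required":["plan"]}

```bash
ls; mkdir -p pics
python3 - <<'E'
from plant import r
import cv2
s=r.get_state(); print(s)
for n in("scene","side","wrist"):
    print(n,r.camera_params(n))
    cv2.imwrite(f"pics/{n}0.png",r.snapshot(n)[:,:,::-1])
E
```

```text
pics
{'clock': 0.0, 'q': array([-1.17921525,  0.68996519, -0.19452248,  1.56635319,  0.15731836,
        0.90250093, -0.21508726]), 'qd': array([ 0.00059749, -0.00243874,  0.00048197,  0.00234802, -0.00132345,
        0.0004212 , -0.00148881]), 'joint_torque': array([ 1.56835395e-04, -5.27546239e+01, -1.26709040e+00, -1.53428757e+01,
       -5.27182524e-02,  6.53525072e-03,  1.73994613e-04]), 'tool_pos': array([0.2186842 , 0.58476339, 0.21261959]), 'eef_rot': array([ 1.77880672e-01,  9.84051638e-01, -9.11601641e-04, -9.12787266e-05]), 'contact_force': array([ 0.23091356, -0.38931776, -0.02690373]), 'moment': array([ 0.0074082 ,  0.06067532, -0.0114424 ]), 'finger_force': 0.0, 'opening': 0.9944882086936593}
scene {'fx': 487.61953101159276, 'fy': 487.61953101159276, 'cx': 322.09226480356057, 'cy': 205.21750519704187, 'position': array([ 1.04929959, -0.7977223 ,  0.8730145 ]), 'attitude': array([ 0.88599806,  0.24144341, -0.10722181, -0.38107218])}
side {'fx': 369.23858774448337, 'fy': 369.23858774448337, 'cx': 320.5865261691956, 'cy': 198.59860548943502, 'position': array([0.13475936, 0.47928831, 0.5244771 ]), 'attitude': array([-0.31740075,  0.8310972 , -0.42844155,  0.15802544])}
wrist {'fx': 350.9024215933358, 'fy': 350.9024215933358, 'cx': 318.32160213821555, 'cy': 201.82008171297167, 'hand_eye': array([[-9.19550265e-04, -9.50551803e-01, -3.10564686e-01,
         7.95394267e-02],
       [ 9.99999512e-01, -7.61981811e-04, -6.28682658e-04,
         1.03494252e-03],
       [ 3.60950792e-04, -3.10565112e-01,  9.50552040e-01,
        -1.71709851e-01],
       [ 0.00000000e+00,  0.00000000e+00,  0.00000000e+00,
         1.00000000e+00]])}
```

View pics/scene0.png

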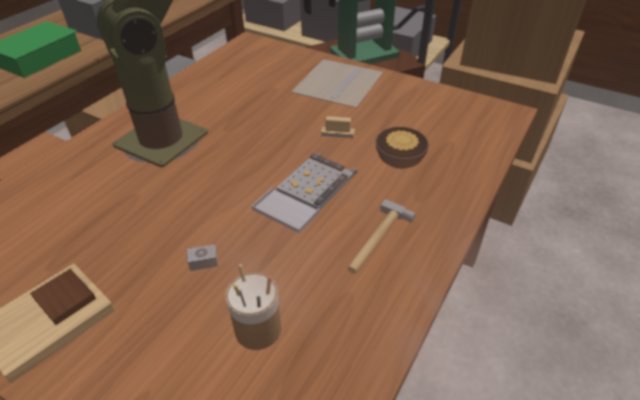

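View pics/side0.png

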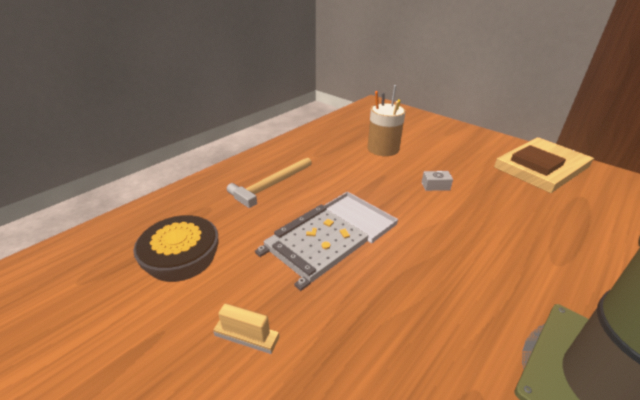

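The scene view shows the fixture at about (310,185), the die at (202,257), the scraper at (338,127), the hammer at (380,235), the bowl at (402,145) and the pot at (255,310). The side view has the fixture at (330,238), the die at (437,180) and the scraper at (246,327). So the die is on the robot's right and the scraper on its left.

```bash
cat > h.py <<'E'
import numpy as np, cv2
from scipy.spatial.transform import Rotation as R
from plant import r
def cam(n, s=None):
    p=r.camera_params(n); K=np.array([[p['fx'],0,p['cx']],[0,p['fy'],p['cy']],[0,0,1]])
    T=np.eye(4)
    if n=='wrist':
        s=s or r.get_state(); T[:3,:3]=R.from_quat(s['eef_rot']).as_matrix(); T[:3,3]=s['tool_pos']; T=T@p['hand_eye']
    else: T[:3,:3]=R.from_quat(p['attitude']).as_matrix(); T[:3,3]=p['position']
    return K,T
def back(c,uv,z):
    K,T=c; d=T[:3,:3]@np.linalg.solve(K,[*uv,1]); return T[:3,3]+d*(z-T[2,3])/d[2]
def proj(c,P):
    K,T=c; q=(np.atleast_2d(P)-T[:3,3])@T[:3,:3]@K.T; return q[:,:2]/q[:,2:]
def downR(yaw): # tool z down, tool x at world yaw
    return R.from_matrix([[np.cos(yaw),np.sin(yaw),0],[np.sin(yaw),-np.cos(yaw),0],[0,0,-1]])
def delta(pos,Rt,cmd=None):
    s=r.get_state(); R0=R.from_quat(s['eef_rot']); p0=s['tool_pos']
    if cmd is not None: p0,R0=cmd
    return R0.inv().apply(np.array(pos)-p0),(R0.inv()*Rt).as_rotvec()
E
python3 - <<'E'
from h import *
np.set_printoptions(precision=4,suppress=True)
a=cam('scene');b=cam('side')
for n,u,v,z in [('bedmid',(316,182),(323,240),.018),('die',(202,250),(437,175),.034),('scr',(338,121),(246,318),.058),('bowl',(402,140),(177,240),.06),('pot',(254,290),(387,113),.125),('hamhead',(398,209),(241,194),.02),('hamend',(352,267),(310,161),.01)]:
    print(n,back(a,u,z),back(b,v,z))
s=r.get_state();print(R.from_quat(s['eef_rot']).as_matrix())
E
```

```text
bedmid [0.523  0.0487 0.018 ] [0.4998 0.0526 0.018 ]
die [ 0.4309 -0.3028  0.034 ] [ 0.4354 -0.3087  0.034 ]
scr [0.4601 0.2806 0.058 ] [0.4424 0.293  0.058 ]
bowl [0.6646 0.2852 0.06  ] [0.6706 0.2698 0.06  ]
pot [ 0.6496 -0.384   0.125 ] [ 0.6339 -0.3657  0.125 ]
hamhead [0.7572 0.0615 0.02  ] [0.7499 0.063  0.02  ]
hamend [ 0.742  -0.1557  0.01  ] [ 0.7475 -0.1753  0.01  ]
[[-0.9367  0.3502 -0.0004]
 [ 0.3502  0.9367 -0.0014]
 [-0.0001 -0.0014 -1.    ]]
```

Emit:
carry_out --plan '[{"rot": [0, 0, 0], "xyz": [-0.025, -0.022, 0], "grip": 0}, {"rot": [0, 0, 0], "xyz": [-0.055, -0.048, 0], "grip": 0}, {"rot": [0, 0, 0], "xyz": [-0.085, -0.075, 0], "grip": 0}, {"rot": [0, 0, 0], "xyz": [-0.115, -0.101, 0], "grip": 0}, {"rot": [0, 0, 0], "xyz": [-0.145, -0.128, 0], "grip": 0}, {"rot": [0, 0, 0], "xyz": [-0.175, -0.154, 0], "grip": 0}, {"rot": [0, 0, 0], "xyz": [-0.205, -0.181, -0.004], "grip": 0}, {"rot": [0, 0, 0], "xyz": [-0.23, -0.203, -0.007], "grip": 0}]'

```text
clock: 0.82
tool_pos: [0.3641, 0.3114, 0.2203]
eef_rot: [0.179, 0.984, -0.001, 0.0]
contact_force: [1.3, -0.4, -0.0]
opening: 1.0
finger_force: 0.0
```

Emit:
carry_out --plan '[{"rot": [0, 0, 0], "xyz": [-0.03, -0.027, 0], "grip": 0}, {"rot": [0, 0, 0], "xyz": [-0.06, -0.054, 0], "grip": 0}, {"rot": [0, 0, 0], "xyz": [-0.09, -0.08, 0], "grip": 0}, {"rot": [0, 0, 0], "xyz": [-0.115, -0.102, 0], "grip": 0}, {"rot": [0, 0, 0], "xyz": [-0.122, -0.108, 0], "grip": 0}, {"rot": [0, 0, 0], "xyz": [-0.122, -0.108, 0], "grip": 0}]'

```text
clock: 1.32
tool_pos: [0.4409, 0.1675, 0.2202]
eef_rot: [0.181, 0.983, -0.001, 0.0]
contact_force: [-0.4, 0.9, 0.6]
opening: 1.001
finger_force: 0.0
```

Run:
```python
from h import *
s=r.get_state(); print(s['clock'],s['tool_pos'],s['qd'].max(),s['q'])
im=r.snapshot('wrist')[:,:,::-1]; np.save('w1.npy',[*s['tool_pos'],*s['eef_rot']])
cv2.imwrite('pics/w1.png',im); cv2.imwrite('pics/w1b.png',cv2.resize(im,(800,500),interpolation=cv2.INTER_CUBIC))
```

```text
1.3167 [0.44091986 0.16753387 0.22019853] 0.003726289465842685 [-0.29310638  0.48874738 -0.25391835  2.00206382  0.19237719  0.67390083
  0.53688994]
```

View pics/w1b.png

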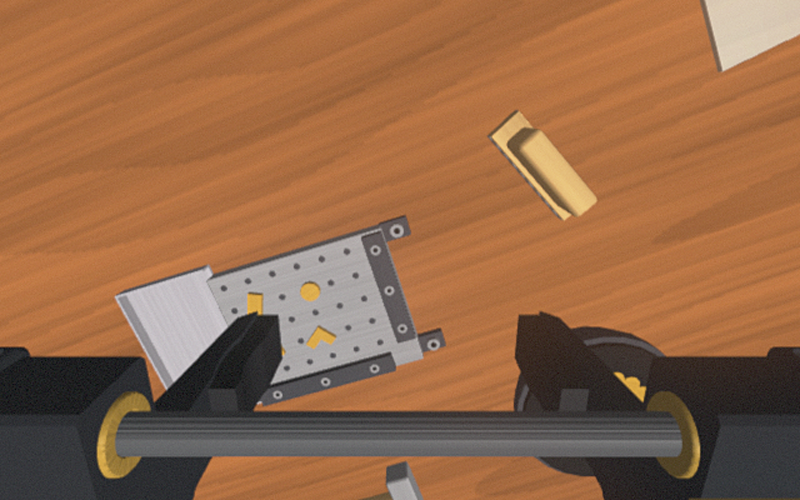

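The wrist view is shown at 1.25x. The fixture bed's open corner is at (212,275), the side rail runs (362,238)–(413,338), and the far rail's end is at (391,355). The scraper foot runs from (488,135)/(517,110) down to (568,220), with its rib end at (597,198)/(577,216). I'll fit both models and overlay them.

```bash
cat >> h.py <<'E'
from scipy.optimize import least_squares
def fit(c,M,uv,x0):
    M=np.array(M,float)/1000; uv=np.array(uv,float)
    def W(p): return np.c_[M[:,:2]@np.array([[np.cos(p[2]),np.sin(p[2])],[-np.sin(p[2]),np.cos(p[2])]])+p[:2],M[:,2]]
    o=least_squares(lambda p:(proj(c,W(p))-uv).ravel(),x0,loss='soft_l1'); return o.x,(proj(c,W(o.x))-uv)
def box(c,p,x0,x1,y0,y1,z):
    M=np.array([[x0,y0],[x1,y0],[x1,y1],[x0,y1]])/1000; a=p[2]
    return proj(c,np.c_[M@np.array([[np.cos(a),np.sin(a)],[-np.sin(a),np.cos(a)]])+p[:2],np.full(4,z/1000)])
def draw(im,c,p,boxes,off,k):
    for b in boxes: cv2.polylines(im,[np.int32(((box(c,p,*b)+.5-off)*k-.5)*16)],True,(0,255,0),1,cv2.LINE_AA,4)
E
python3 - <<'E'
from h import *
np.set_printoptions(precision=4,suppress=True)
w=np.load('w1.npy'); c=cam('wrist',dict(tool_pos=w[:3],eef_rot=w[3:]))
f,e=fit(c,[(-60,75,26),(-60,93,26),(48,75,26),(48,93,26),(-60,-75,18),(60,63,26),(78,63,26)],np.array([(362,238),(380,233),(395,343),(413,338),(212,275),(391,355),(396,370)])/1.25,[.51,.05,.1])
print(f,e.round(1).tolist())
print(back(c,(543/1.25,165/1.25),.03))
best=None
for y in(-2.3,-.7,.7,2.3):
    q,e=fit(c,[(50,-15,16),(50,15,16),(-50,-15,16),(-38,-11,58),(-38,11,58)],np.array([(488,135),(517,110),(565,218),(577,214),(597,198)])/1.25,[.43,.28,y])
    if best is None or abs(e).sum()<abs(best[1]).sum(): best=q,e
q,e=best;print(q,e.round(1).tolist())
np.save('fix.npy',f);np.save('scr.npy',q)
im=cv2.imread('pics/w1.png')
k=4
def crop(x,y,w,h): return cv2.resize(im[y:y+h,x:x+w],None,fx=k,fy=k,interpolation=cv2.INTER_CUBIC),np.array([x,y])
A,o=crop(380,80,110,110);draw(A,c,q,[(-50,50,-15,15,16),(-38,38,-11,11,58),(-50,50,-15,15,0)],o,k)
k=2
B,o=crop(85,165,280,165)
for bx in[(-60,60,-75,75,18),(60,78,-75,63,26),(-60,48,75,93,26),(-70,80,-165,-75,18)]: draw(B,c,f,[bx],o,k)
C=np.zeros((800,600,3),np.uint8)[:600]; 
C=np.zeros((780,600,3),np.uint8); C[:440,:440]=A; C[445:775,:560]=B
cv2.imwrite('pics/o1.png',cv2.resize(C,(461,600),interpolation=cv2.INTER_AREA) if 0 else C.transpose(0,1,2)[:600] if 0 else np.hstack([cv2.resize(A,(330,330)),cv2.resize(B,(466,275)) if 0 else np.pad(B[:,:466],((0,0),(0,0),(0,0)))]))
E
```

```text
[ 0.5075  0.0501 -0.0848] [[0.2, -1.2], [1.6, -1.6], [1.4, -0.4], [1.8, -0.1], [-4.4, 2.1], [-2.3, 1.1], [-2.0, 1.7]]
[0.4497 0.2913 0.03  ]
[0.4519 0.2921 3.0404] [[47.7, -28.1], [-4.8, 0.0], [0.5, -1.4], [0.6, 1.3], [-37.8, 19.8]]
```

View pics/o1.png

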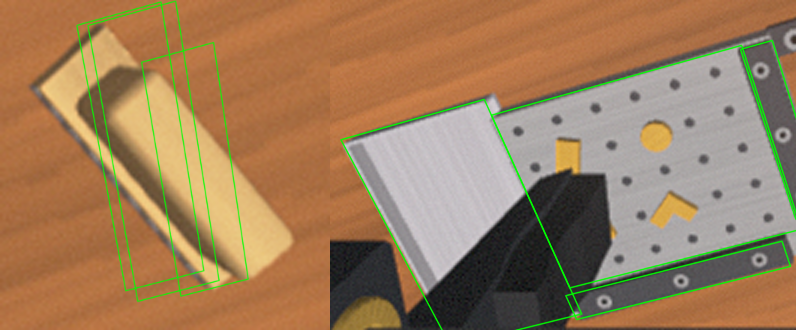

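The fixture overlay fits to about 2 px. My scraper corner order was mirrored, so I'll redo it with the corners from the crop, which in image pixels are (391,109), (415,89), (451,175), (463,172) and (478,160).

Run:
```python
from h import *
np.set_printoptions(precision=4,suppress=True)
w=np.load('w1.npy'); c=cam('wrist',dict(tool_pos=w[:3],eef_rot=w[3:]))
q,e=fit(c,[(50,15,16),(50,-15,16),(-50,15,16),(-38,11,58),(-38,-11,58)],[(390.7,109.3),(415,89),(451,175),(462.7,172.3),(477.7,160)],[.45,.29,-2.3])
print(q,e.round(1).tolist()); np.save('scr.npy',q)
f=np.load('fix.npy')
# tool y along scraper y (either way)
for a in (q[2],q[2]+np.pi):
  for h in(.12,.03): print(a,h,*delta([q[0],q[1],h],downR(a)))
```

```text
[ 0.4539  0.2931 -2.7254] [[0.4, -0.1], [-1.6, -1.2], [0.0, 0.9], [-0.7, 2.6], [2.6, -0.7]]
-2.7254427040305984 0.12 [0.0302 0.1199 0.1003] [ 0.0002 -0.0003 -0.7767]
-2.7254427040305984 0.03 [0.0302 0.1199 0.1903] [ 0.0002 -0.0003 -0.7767]
0.4161499495591947 0.12 [0.0302 0.1199 0.1003] [-0.0004 -0.0003  2.3649]
0.4161499495591947 0.03 [0.0302 0.1199 0.1903] [-0.0004 -0.0003  2.3649]
```

Emit:
carry_out --plan '[{"rot": [0, 0, -0.11], "xyz": [0.004, 0.017, 0.01], "grip": 0}, {"rot": [0, 0, -0.22], "xyz": [0.008, 0.034, 0.025], "grip": 0}, {"rot": [0, 0, -0.33], "xyz": [0.013, 0.051, 0.04], "grip": 0}, {"rot": [0, 0, -0.44], "xyz": [0.017, 0.068, 0.055], "grip": 0}, {"rot": [0, 0, -0.55], "xyz": [0.022, 0.086, 0.07], "grip": 0}, {"rot": [0, 0, -0.66], "xyz": [0.026, 0.103, 0.085], "grip": 0}, {"rot": [0, 0, -0.75], "xyz": [0.03, 0.12, 0.1], "grip": 0}, {"rot": [0, 0, -0.777], "xyz": [0.0302, 0.12, 0.1], "grip": 0}]'

```text
clock: 2.03
tool_pos: [0.4503, 0.3003, 0.1183]
eef_rot: [-0.214, 0.977, 0.002, -0.001]
contact_force: [0.4, 0.1, 0.5]
opening: 1.001
finger_force: 0.0
```

Run:
```python
from h import *
np.set_printoptions(precision=4,suppress=True)
s=r.get_state(); c=cam('wrist',s); im=np.ascontiguousarray(r.snapshot('wrist')[:,:,::-1])
cv2.imwrite('pics/w2.png',im); np.save('w2.npy',[*s['tool_pos'],*s['eef_rot']])
q=np.load('scr.npy'); print(*delta([q[0],q[1],.029],downR(q[2])))
draw(im,c,q,[(-50,50,-15,15,0),(-50,50,-15,15,16),(-38,38,-11,11,58)],np.zeros(2),1)
cv2.imwrite('pics/w2o.png',im)
```

```text
[-0.0012 -0.0057  0.0903] [ 0.0027 -0.0022  0.0113]
```

View pics/w2o.png

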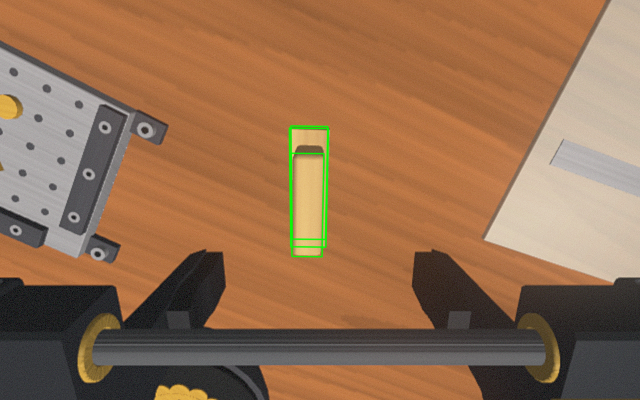

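The overlay matches the scraper foot and rib at x 290–328, y 127–257, so its pose is confirmed. I'll descend now.

Emit:
carry_out --plan '[{"rot": [0, 0, 0], "xyz": [0, 0, 0.02], "grip": 0}, {"rot": [0, 0, 0], "xyz": [0, 0, 0.04], "grip": 0}, {"rot": [0, 0, 0], "xyz": [0, 0, 0.05], "grip": 0}, {"rot": [0, 0, 0], "xyz": [0, 0, 0.05], "grip": 0}]'

```text
clock: 2.42
tool_pos: [0.4519, 0.293, 0.0693]
eef_rot: [-0.208, 0.978, -0.001, -0.002]
contact_force: [0.2, 0.2, -0.4]
opening: 1.003
finger_force: 0.0
```

Run:
```python
from h import *
np.set_printoptions(precision=4,suppress=True)
q=np.load('scr.npy'); print(*delta([q[0],q[1],.029],downR(q[2])))
```

```text
[-0.002  -0.0007  0.0403] [-0.0012 -0.0034  0.0029]
```

Emit:
carry_out --plan '[{"rot": [-0.001, -0.003, 0], "xyz": [-0.002, -0.0005, 0.02], "grip": 0}, {"rot": [-0.001, -0.003, 0], "xyz": [-0.002, -0.0005, 0.035], "grip": 0}, {"rot": [-0.001, -0.003, 0], "xyz": [-0.002, -0.0005, 0.04], "grip": 0}, {"rot": [-0.001, -0.003, 0], "xyz": [-0.002, -0.0005, 0.04], "grip": 0}, {"rot": [-0.001, -0.003, 0], "xyz": [-0.002, -0.0005, 0.04], "grip": 255}, {"rot": [-0.001, -0.003, 0], "xyz": [-0.002, -0.0005, 0.04], "grip": 255}, {"rot": [-0.001, -0.003, 0], "xyz": [-0.002, -0.0005, 0.04], "grip": 255}, {"rot": [-0.001, -0.003, 0], "xyz": [-0.002, -0.0005, 0.04], "grip": 255}]' --squeeze 30

```text
clock: 3.08
tool_pos: [0.4559, 0.2945, 0.0312]
eef_rot: [-0.208, 0.978, 0.001, 0.002]
contact_force: [0.0, -0.6, 0.4]
opening: 0.725
finger_force: 0.0
```

Emit:
carry_out --plan '[{"rot": [0, 0, 0], "xyz": [0, 0, 0], "grip": 255}, {"rot": [0, 0, 0], "xyz": [0, 0, 0], "grip": 255}, {"rot": [0, 0, 0], "xyz": [0, 0, 0], "grip": 255}, {"rot": [0, 0, 0], "xyz": [0, 0, 0], "grip": 255}]'

```text
clock: 3.42
tool_pos: [0.4554, 0.2942, 0.0305]
eef_rot: [-0.208, 0.978, 0.001, 0.001]
contact_force: [1.1, 0.7, 0.2]
opening: 0.422
finger_force: 0.0
```

Run:
```python
from h import *
np.set_printoptions(precision=4,suppress=True)
s=r.get_state();f=np.load('fix.npy');print(s['tool_pos'],s['opening'],s['finger_force'],R.from_quat(s['eef_rot']).as_matrix()[:2,0])
F=R.from_euler('z',f[2])
for x,y,z in[(2,51,100),(2,51,18),(2,-85,18)]:
    P=F.apply([x/1000,y/1000,0])+[f[0],f[1],.029+z/1000]; print(P,*delta(P,downR(f[2]+np.pi)))
```

```text
[0.4554 0.2942 0.0305] 0.4219895749769073 0.0 [-0.9134 -0.407 ]
[0.5139 0.1008 0.129 ] [ 0.0251 -0.2004 -0.0988] [0.0019 0.0027 0.5039]
[0.5139 0.1008 0.047 ] [ 0.0253 -0.2005 -0.0168] [0.0019 0.0027 0.5039]
[ 0.5023 -0.0348  0.047 ] [ 0.091  -0.3196 -0.0172] [0.0019 0.0027 0.5039]
```

Emit:
carry_out --plan '[{"rot": [0, 0, 0], "xyz": [0, 0, 0], "grip": 255}, {"rot": [0, 0, 0], "xyz": [0, 0, 0], "grip": 255}, {"rot": [0, 0, 0], "xyz": [0, 0, 0], "grip": 255}, {"rot": [0, 0, 0], "xyz": [0, 0, 0], "grip": 255}, {"rot": [0, 0, 0], "xyz": [0, 0, 0], "grip": 255}]'

```text
clock: 3.83
tool_pos: [0.4554, 0.2942, 0.0304]
eef_rot: [-0.208, 0.978, 0.001, 0.001]
contact_force: [0.3, -0.2, -0.4]
opening: 0.231
finger_force: 30.0
```

Emit:
carry_out --plan '[{"rot": [0, 0, 0], "xyz": [0, 0, -0.03], "grip": 255}, {"rot": [0, 0, 0], "xyz": [0, 0, -0.06], "grip": 255}, {"rot": [0, 0, 0], "xyz": [0, 0, -0.09], "grip": 255}, {"rot": [0, 0, 0], "xyz": [0, 0, -0.1], "grip": 255}]'

```text
clock: 4.17
tool_pos: [0.4565, 0.2952, 0.1337]
eef_rot: [-0.208, 0.978, 0.002, 0.004]
contact_force: [-0.5, 0.3, -1.6]
opening: 0.233
finger_force: 30.0
```

Run:
```python
from h import *
np.set_printoptions(precision=4,suppress=True)
s=r.get_state();f=np.load('fix.npy');print(s['tool_pos'],s['opening'],s['finger_force'],s['contact_force'])
F=R.from_euler('z',f[2])
for x,y,z in[(2,51,100)]:
    P=F.apply([x/1000,y/1000,0])+[f[0],f[1],.0305+z/1000]; print(P,*delta(P,downR(f[2]+np.pi)))
```

```text
[0.4565 0.2952 0.1337] 0.23293907494693727 29.971176981925964 [-0.4753  0.258  -1.6096]
[0.5139 0.1008 0.1305] [ 0.0268 -0.201   0.0025] [0.0044 0.0071 0.5038]
```

Emit:
carry_out --plan '[{"rot": [0, 0, 0.08], "xyz": [0.003, -0.025, 0], "grip": 255}, {"rot": [0, 0, 0.16], "xyz": [0.007, -0.055, 0], "grip": 255}, {"rot": [0, 0, 0.24], "xyz": [0.012, -0.085, 0], "grip": 255}, {"rot": [0, 0, 0.32], "xyz": [0.016, -0.115, 0], "grip": 255}, {"rot": [0, 0, 0.4], "xyz": [0.02, -0.145, 0], "grip": 255}, {"rot": [0, 0, 0.46], "xyz": [0.023, -0.175, 0], "grip": 255}, {"rot": [0.002, 0.004, 0.5], "xyz": [0.026, -0.195, 0], "grip": 255}, {"rot": [0.002, 0.004, 0.504], "xyz": [0.0268, -0.201, 0], "grip": 255}]'

```text
clock: 4.83
tool_pos: [0.5129, 0.0943, 0.1292]
eef_rot: [0.046, 0.999, -0.002, -0.001]
contact_force: [-0.8, -0.2, -1.4]
opening: 0.235
finger_force: 30.0
```

Emit:
carry_out --plan '[{"rot": [0, 0, 0], "xyz": [0, 0, 0.015], "grip": 255}, {"rot": [0, 0, 0], "xyz": [0, 0, 0.03], "grip": 255}, {"rot": [0, 0, 0], "xyz": [0, 0, 0.03], "grip": 255}, {"rot": [0, 0, 0], "xyz": [0, 0, 0.03], "grip": 255}]'

```text
clock: 5.17
tool_pos: [0.5114, 0.1004, 0.0994]
eef_rot: [0.041, 0.999, -0.0, -0.002]
contact_force: [0.9, -0.1, -1.4]
opening: 0.238
finger_force: 30.0
```

Run:
```python
from h import *
np.set_printoptions(precision=4,suppress=True)
s=r.get_state();f=np.load('fix.npy');print(s['tool_pos'],s['opening'],s['contact_force'])
F=R.from_euler('z',f[2])
for x,y,z in[(2,51,18),(2,-85,18)]:
    P=F.apply([x/1000,y/1000,0])+[f[0],f[1],.0305+z/1000]; print(P,*delta(P,downR(f[2]+np.pi)))
s=r.get_state();w=np.ascontiguousarray(r.snapshot('wrist')[:,:,::-1]);c=cam('wrist',s);cw=w.copy()
np.save('w3.npy',[*s['tool_pos'],*s['eef_rot']]);cv2.imwrite('pics/w3.png',w)
draw(w,c,f,[(-60,60,-75,75,18),(60,78,-75,63,26),(-60,48,75,93,26),(-70,80,-165,-75,18)],np.zeros(2),1)
cv2.imwrite('pics/w3o.png',cv2.resize(w,(800,500)))
```

```text
[0.5114 0.1004 0.0994] 0.23762046941665874 [ 0.9258 -0.1371 -1.4202]
[0.5139 0.1008 0.0485] [-0.0026  0.0006  0.0509] [-0.0007 -0.0036  0.0022]
[ 0.5023 -0.0348  0.0485] [-0.0023 -0.1354  0.051 ] [-0.0007 -0.0036  0.0022]
```

View pics/w3o.png

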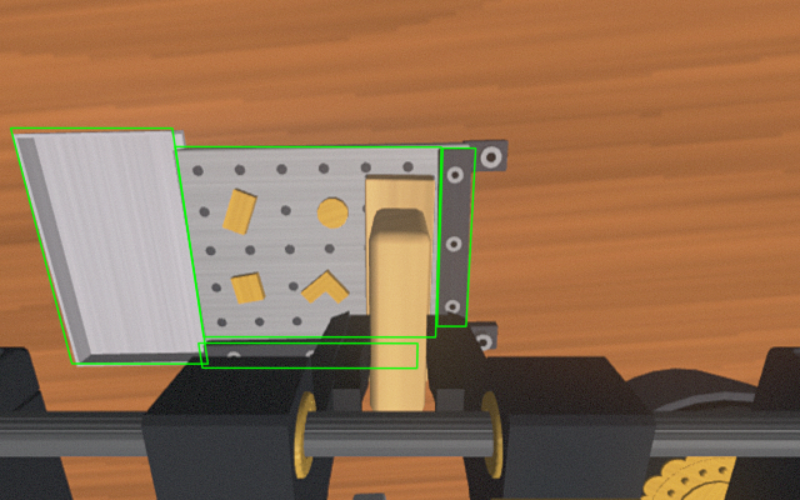

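The view, at 1.25x, shows the four offcuts at (240,211), (332,212), (247,288) and (325,288). They are all ahead of the scraper's front edge at x≈365, and the fixture overlay agrees to 1–2 mm. Lowering.

Emit:
carry_out --plan '[{"rot": [0, -0.003, 0.002], "xyz": [-0.0026, 0.001, 0.02], "grip": 255}, {"rot": [0, -0.003, 0.002], "xyz": [-0.0026, 0.001, 0.036], "grip": 255}, {"rot": [0, -0.003, 0.002], "xyz": [-0.0026, 0.001, 0.046], "grip": 255}, {"rot": [0, -0.003, 0.002], "xyz": [-0.0026, 0.001, 0.05], "grip": 255}, {"rot": [0, -0.003, 0.002], "xyz": [-0.0026, 0.001, 0.05], "grip": 255}, {"rot": [0, -0.003, 0.002], "xyz": [-0.0026, 0.001, 0.05], "grip": 255}]'

```text
clock: 5.72
tool_pos: [0.5154, 0.1005, 0.0506]
eef_rot: [0.043, 0.999, -0.0, 0.001]
contact_force: [0.3, -0.2, -1.6]
opening: 0.235
finger_force: 30.0
```

Emit:
carry_out --plan '[{"rot": [0, 0, 0], "xyz": [0, 0, 0.001], "grip": 255}, {"rot": [0, 0, 0], "xyz": [0, 0, 0.002], "grip": 255}, {"rot": [0, 0, 0], "xyz": [0, 0, 0.002], "grip": 255}]'

```text
clock: 5.97
tool_pos: [0.5154, 0.1003, 0.0485]
eef_rot: [0.043, 0.999, -0.0, 0.001]
contact_force: [-0.4, 0.2, -1.5]
opening: 0.234
finger_force: 30.0
```

Not touching yet, so I'll go down 1 mm at a time.

Emit:
carry_out --plan '[{"rot": [0, 0, 0], "xyz": [0, 0, 0.001], "grip": 255}, {"rot": [0, 0, 0], "xyz": [0, 0, 0.001], "grip": 255}, {"rot": [0, 0, 0], "xyz": [0, 0, 0.001], "grip": 255}]'

```text
clock: 6.22
tool_pos: [0.5155, 0.1002, 0.0483]
eef_rot: [0.043, 0.999, -0.0, 0.002]
contact_force: [-0.7, -0.6, 6.6]
opening: 0.238
finger_force: 30.0
```

Emit:
carry_out --plan '[{"rot": [0, 0, 0], "xyz": [0, 0, 0.001], "grip": 255}, {"rot": [0, 0, 0], "xyz": [0, 0, 0.001], "grip": 255}, {"rot": [0, 0, 0], "xyz": [0, 0, 0.001], "grip": 255}]'

```text
clock: 6.47
tool_pos: [0.5155, 0.1002, 0.0482]
eef_rot: [0.043, 0.999, -0.0, 0.002]
contact_force: [-4.3, -1.0, 16.6]
opening: 0.237
finger_force: 30.0
```

Emit:
carry_out --plan '[{"rot": [0, 0, 0], "xyz": [0, -0.005, -0.0008], "grip": 255}, {"rot": [0, 0, 0], "xyz": [0, -0.012, -0.0008], "grip": 255}, {"rot": [0, 0, 0], "xyz": [0, -0.02, -0.0008], "grip": 255}, {"rot": [0, 0, 0], "xyz": [0, -0.028, -0.0008], "grip": 255}, {"rot": [0, 0, 0], "xyz": [0, -0.036, -0.0008], "grip": 255}, {"rot": [0, 0, 0], "xyz": [0, -0.044, -0.0008], "grip": 255}, {"rot": [0, 0, 0], "xyz": [0, -0.052, -0.0008], "grip": 255}, {"rot": [0, 0, 0], "xyz": [0, -0.06, -0.0008], "grip": 255}]'

```text
clock: 7.13
tool_pos: [0.5126, 0.0434, 0.0485]
eef_rot: [0.042, 0.999, 0.002, 0.004]
contact_force: [-0.4, 4.5, 8.5]
opening: 0.235
finger_force: 30.0
```

Emit:
carry_out --plan '[{"rot": [0, 0, 0], "xyz": [0, -0.008, 0], "grip": 255}, {"rot": [0, 0, 0], "xyz": [0, -0.016, 0], "grip": 255}, {"rot": [0, 0, 0], "xyz": [0, -0.024, 0], "grip": 255}, {"rot": [0, 0, 0], "xyz": [0, -0.032, 0], "grip": 255}, {"rot": [0, 0, 0], "xyz": [0, -0.04, 0], "grip": 255}, {"rot": [0, 0, 0], "xyz": [0, -0.047, 0], "grip": 255}, {"rot": [0, 0, 0], "xyz": [0, -0.05, 0], "grip": 255}, {"rot": [0, 0, 0], "xyz": [0, -0.05, 0], "grip": 255}]'

```text
clock: 7.8
tool_pos: [0.5081, -0.0079, 0.0484]
eef_rot: [0.043, 0.999, 0.001, 0.004]
contact_force: [1.5, 4.6, 6.8]
opening: 0.237
finger_force: 30.0
```

Run:
```python
from h import *
np.set_printoptions(precision=4,suppress=True)
s=r.get_state();f=np.load('fix.npy');print(s['tool_pos'],s['opening'],s['contact_force'])
F=R.from_euler('z',f[2])
print(F.inv().apply(s['tool_pos']-[f[0],f[1],0]))
cv2.imwrite('pics/w4.png',r.snapshot('wrist')[:,:,::-1])
```

```text
[ 0.5081 -0.0079  0.0484] 0.23729757155743872 [1.5166 4.5666 6.8184]
[ 0.0054 -0.0577  0.0484]
```

View pics/w4.png

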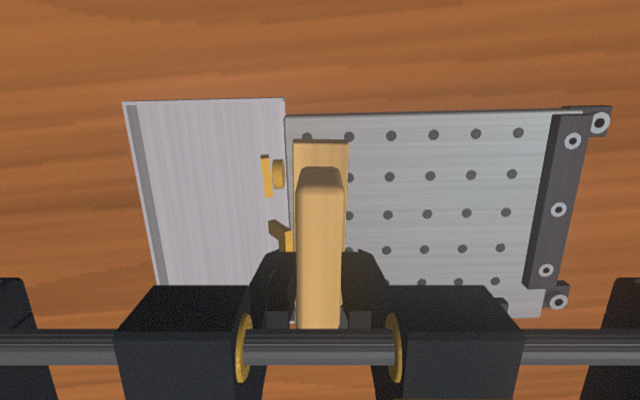

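At this point the sweep's front edge is at y≈-73 mm. The bed behind the scraper is clear, and the pieces at (270,175) and (280,235) are tipping over the edge. I'll push on.

Emit:
carry_out --plan '[{"rot": [0, 0, 0], "xyz": [0, -0.005, 0], "grip": 255}, {"rot": [0, 0, 0], "xyz": [0, -0.01, 0], "grip": 255}, {"rot": [0, 0, 0], "xyz": [0, -0.015, -0.0005], "grip": 255}, {"rot": [0, 0, 0], "xyz": [0, -0.02, -0.001], "grip": 255}, {"rot": [0, 0, 0], "xyz": [0, -0.025, -0.001], "grip": 255}, {"rot": [0, 0, 0], "xyz": [0, -0.03, -0.001], "grip": 255}, {"rot": [0, 0, 0], "xyz": [0, -0.034, -0.001], "grip": 255}, {"rot": [0, 0, 0], "xyz": [0, -0.034, -0.001], "grip": 255}]'

```text
clock: 8.52
tool_pos: [0.5017, -0.0455, 0.0476]
eef_rot: [0.045, 0.999, -0.001, -0.0]
contact_force: [-1.1, 0.5, -1.7]
opening: 0.236
finger_force: 30.0
```

Emit:
carry_out --plan '[{"rot": [0, 0, 0], "xyz": [0, 0.006, -0.005], "grip": 255}, {"rot": [0, 0, 0], "xyz": [0, 0.012, -0.02], "grip": 255}, {"rot": [0, 0, 0], "xyz": [0, 0.03, -0.045], "grip": 255}, {"rot": [0, 0, 0], "xyz": [0, 0.06, -0.07], "grip": 255}, {"rot": [0, 0, 0], "xyz": [0, 0.095, -0.08], "grip": 255}, {"rot": [0, 0, 0], "xyz": [0, 0.11, -0.08], "grip": 255}, {"rot": [0, 0, 0], "xyz": [0, 0.11, -0.08], "grip": 255}]'

```text
clock: 9.1
tool_pos: [0.5128, 0.0731, 0.1293]
eef_rot: [0.039, 0.999, 0.002, 0.002]
contact_force: [0.9, -0.5, -2.5]
opening: 0.24
finger_force: 30.0
```

Run:
```python
from h import *
np.set_printoptions(precision=4,suppress=True)
s=r.get_state();f=np.load('fix.npy');q=np.load('scr.npy');print(s['tool_pos'],s['opening'],s['contact_force'])
im=r.snapshot('wrist')[:,:,::-1];cv2.imwrite('pics/w5.png',im)
print(*delta([.43,.30,.12],downR(f[2]+np.pi)))
```

```text
[0.5128 0.0731 0.1293] 0.23966815327375823 [ 0.9346 -0.4861 -2.4561]
[0.1005 0.2231 0.0085] [0.001  0.0023 0.0028]
```

View pics/w5.png

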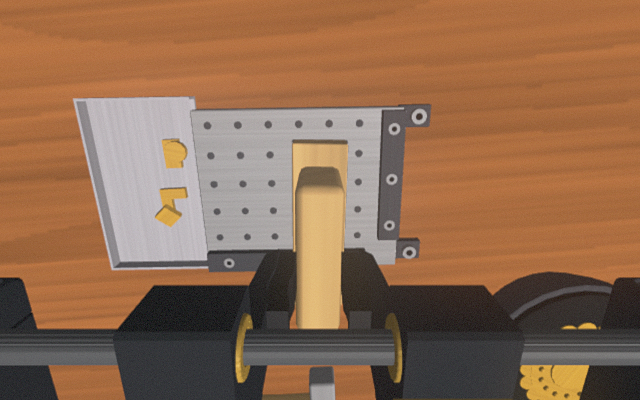

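All four offcuts now lie in the pan: the bar and slug at (173,153), the angle and square at (172,205). The bed is clear. Next I'll return the scraper.

Emit:
carry_out --plan '[{"rot": [0, 0, 0], "xyz": [0.015, 0.034, 0], "grip": 255}, {"rot": [0, 0, 0], "xyz": [0.03, 0.068, 0], "grip": 255}, {"rot": [0, 0, 0], "xyz": [0.045, 0.102, 0], "grip": 255}, {"rot": [0, 0, 0], "xyz": [0.06, 0.136, 0], "grip": 255}, {"rot": [0, 0, 0], "xyz": [0.075, 0.168, 0.005], "grip": 255}, {"rot": [0, 0, 0], "xyz": [0.09, 0.2, 0.02], "grip": 255}, {"rot": [0, 0, 0], "xyz": [0.098, 0.218, 0.04], "grip": 255}, {"rot": [0.001, 0.002, 0], "xyz": [0.1, 0.223, 0.06], "grip": 255}]'

```text
clock: 9.82
tool_pos: [0.43, 0.3013, 0.067]
eef_rot: [0.041, 0.999, 0.001, -0.0]
contact_force: [-0.8, 0.3, -0.7]
opening: 0.231
finger_force: 30.0
```

Emit:
carry_out --plan '[{"rot": [0, 0, 0], "xyz": [0, 0, 0.014], "grip": 255}, {"rot": [0, 0, 0], "xyz": [0, 0, 0.026], "grip": 255}, {"rot": [0, 0, 0], "xyz": [0, 0, 0.03], "grip": 255}, {"rot": [0, 0, 0], "xyz": [0, 0, 0.03], "grip": 255}, {"rot": [0, 0, 0], "xyz": [0, 0, 0.03], "grip": 255}]'

```text
clock: 10.23
tool_pos: [0.4321, 0.2961, 0.0377]
eef_rot: [0.044, 0.999, -0.001, -0.0]
contact_force: [1.3, 0.1, -2.2]
opening: 0.236
finger_force: 30.0
```

Emit:
carry_out --plan '[{"rot": [0, 0, 0], "xyz": [0, 0, 0.004], "grip": 255}, {"rot": [0, 0, 0], "xyz": [0, 0, 0.0075], "grip": 255}, {"rot": [0, 0, 0], "xyz": [0, 0, 0.008], "grip": 255}, {"rot": [0, 0, 0], "xyz": [0, 0, 0.008], "grip": 255}]'

```text
clock: 10.57
tool_pos: [0.4325, 0.2971, 0.0304]
eef_rot: [0.044, 0.999, -0.0, 0.001]
contact_force: [0.3, -0.6, 2.9]
opening: 0.236
finger_force: 30.0
```

Standing on the bench. Opening, then lifting away.

Emit:
carry_out --plan '[{"rot": [0, 0, 0], "xyz": [0, 0, 0], "grip": 0}, {"rot": [0, 0, 0], "xyz": [0, 0, 0], "grip": 0}, {"rot": [0, 0, 0], "xyz": [0, 0, 0], "grip": 0}, {"rot": [0, 0, 0], "xyz": [0, 0, 0], "grip": 0}, {"rot": [0, 0, 0], "xyz": [0, 0, 0], "grip": 0}, {"rot": [0, 0, 0], "xyz": [0, 0, 0], "grip": 0}]'

```text
clock: 11.07
tool_pos: [0.4318, 0.2972, 0.0296]
eef_rot: [0.043, 0.999, -0.001, -0.0]
contact_force: [0.4, 1.3, -0.3]
opening: 0.668
finger_force: 0.0
```

Emit:
carry_out --plan '[{"rot": [0, 0, 0], "xyz": [0, 0, -0.02], "grip": 0}, {"rot": [0, 0, 0], "xyz": [0, 0, -0.05], "grip": 0}, {"rot": [0, 0, 0], "xyz": [0, 0, -0.09], "grip": 0}, {"rot": [0, 0, 0], "xyz": [0, 0, -0.13], "grip": 0}, {"rot": [0, 0, 0], "xyz": [0, 0, -0.17], "grip": 0}, {"rot": [0, 0, 0], "xyz": [0, 0, -0.19], "grip": 0}, {"rot": [0, 0, 0], "xyz": [0, 0, -0.19], "grip": 0}]'

```text
clock: 11.65
tool_pos: [0.4342, 0.2995, 0.2244]
eef_rot: [0.044, 0.999, 0.002, 0.003]
contact_force: [-0.1, 1.2, -0.3]
opening: 0.999
finger_force: 0.0
```

Run:
```python
from h import *
np.set_printoptions(precision=4,suppress=True)
s=r.get_state();f=np.load('fix.npy');print(s['tool_pos'],s['opening'],s['q'])
print(*delta([.40,-.30,.2],downR(f[2]+np.pi)))
```

```text
[0.4342 0.2995 0.2244] 0.9993119529377651 [-0.4807  0.5545 -0.3352  1.8497  0.2537  0.7705  0.5324]
[-0.0181 -0.6003  0.0214] [ 0.0052  0.0067 -0.0025]
```

Emit:
carry_out --plan '[{"rot": [0, 0, 0], "xyz": [-0.01, -0.035, 0], "grip": 0}, {"rot": [0, 0, 0], "xyz": [-0.02, -0.075, 0], "grip": 0}, {"rot": [0, 0, 0], "xyz": [-0.03, -0.115, 0], "grip": 0}, {"rot": [0, 0, 0], "xyz": [-0.04, -0.155, 0], "grip": 0}, {"rot": [0, 0, 0], "xyz": [-0.05, -0.195, 0], "grip": 0}, {"rot": [0, 0, 0], "xyz": [-0.055, -0.235, 0], "grip": 0}, {"rot": [0, 0, 0], "xyz": [-0.06, -0.275, 0], "grip": 0}, {"rot": [0, 0, 0], "xyz": [-0.06, -0.31, 0], "grip": 0}]'

```text
clock: 12.32
tool_pos: [0.4644, -0.0197, 0.2191]
eef_rot: [0.044, 0.999, -0.001, -0.001]
contact_force: [1.0, -0.6, -0.1]
opening: 0.998
finger_force: 0.0
```

Emit:
carry_out --plan '[{"rot": [0, 0, 0], "xyz": [0.005, -0.035, 0], "grip": 0}, {"rot": [0, 0, 0], "xyz": [0.01, -0.075, 0], "grip": 0}, {"rot": [0, 0, 0], "xyz": [0.02, -0.115, 0], "grip": 0}, {"rot": [0, 0, 0], "xyz": [0.03, -0.155, 0.005], "grip": 0}, {"rot": [0, 0, 0], "xyz": [0.04, -0.195, 0.01], "grip": 0}, {"rot": [0, 0, 0], "xyz": [0.042, -0.235, 0.02], "grip": 0}, {"rot": [0, 0, 0], "xyz": [0.042, -0.265, 0.02], "grip": 0}, {"rot": [0, 0, 0], "xyz": [0.042, -0.28, 0.02], "grip": 0}]'

```text
clock: 12.98
tool_pos: [0.3958, -0.2964, 0.1988]
eef_rot: [0.047, 0.999, -0.001, -0.002]
contact_force: [0.3, -0.3, -0.0]
opening: 1.0
finger_force: 0.0
```

Emit:
carry_out --plan '[{"rot": [0, 0, 0], "xyz": [0, 0, 0], "grip": 0}, {"rot": [0, 0, 0], "xyz": [0, 0, 0], "grip": 0}]'

```text
clock: 13.15
tool_pos: [0.3979, -0.2917, 0.1995]
eef_rot: [0.044, 0.999, -0.0, -0.001]
contact_force: [-1.0, 0.8, 0.8]
opening: 1.004
finger_force: 0.0
```

Run:
```python
from h import *
np.set_printoptions(precision=4,suppress=True)
s=r.get_state();np.save('w6.npy',[*s['tool_pos'],*s['eef_rot']]);print(s['tool_pos'],s['q'],abs(s['qd']).max())
im=r.snapshot('wrist')[:,:,::-1];cv2.imwrite('pics/w6.png',im)
c=cam('wrist',s);u,v=proj(c,[[.433,-.305,.03]])[0].astype(int);print(u,v)
x,y=max(u-100,0),max(v-75,0);print(x,y)
a=cv2.resize(im[y:y+150,x:x+200],(600,450),interpolation=cv2.INTER_CUBIC);cv2.imwrite('pics/w6c.png',a)
```

```text
[ 0.3979 -0.2917  0.1995] [ 0.7838  0.5586 -0.3821  1.9629  0.3208  0.6801  1.6846] 0.038397136256646654
308 205
208 130
```

View pics/w6c.png

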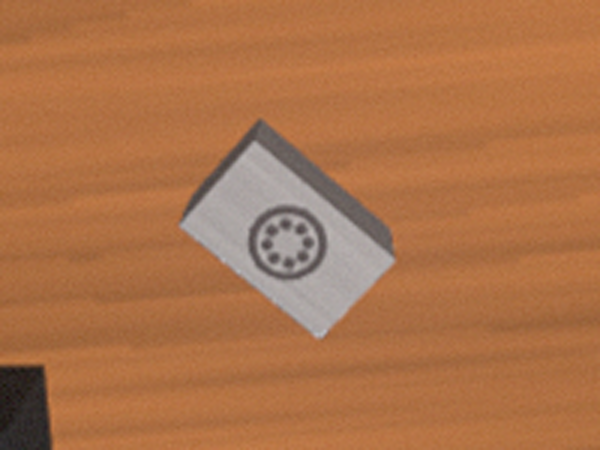

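The crop shows the die's top corners at (253,143), (394,258), (321,338) and (181,225), at 3x with the offset at (208,130).

Run:
```python
from h import *
np.set_printoptions(precision=4,suppress=True)
w=np.load('w6.npy'); c=cam('wrist',dict(tool_pos=w[:3],eef_rot=w[3:]))
uv=(np.array([(253,143),(394,258),(321,338),(181,225)])+.5)/3-.5+[208,130]
for z in (.034,): print([back(c,u,z)[:2] for u in uv])
M=[(-32,-20,34),(32,-20,34),(32,20,34),(-32,20,34)]
for y0 in(.8,2.4,-.8,-2.4):
    d,e=fit(c,M,uv,[.433,-.305,y0])
    if abs(e).max()<3: print(d,e.round(1).tolist()); np.save('die.npy',d)
d=np.load('die.npy')
for k in(0,1):
    a=d[2]+k*np.pi; print('yaw',a%(2*np.pi),*delta([d[0],d[1],.1],downR(a)))
```

```text
[array([ 0.4007, -0.3176]), array([ 0.4451, -0.2742]), array([ 0.4726, -0.3018]), array([ 0.4269, -0.3451])]Traceback (most recent call last):
  File "<stdin>", line 10, in <module>
    fid = stack.enter_context(open(os.fspath(file), "rb"))
                              ~~~~^^^^^^^^^^^^^^^^^^^^^^^
FileNotFoundError: [Errno 2] No such file or directory: 'die.npy'
```

Run:
```python
from h import *
np.set_printoptions(precision=4,suppress=True)
w=np.load('w6.npy'); c=cam('wrist',dict(tool_pos=w[:3],eef_rot=w[3:]))
uv=(np.array([(253,143),(394,258),(321,338),(181,225)])+.5)/3-.5+[208,130]
d,e=fit(c,[(-32,20,34),(32,20,34),(32,-20,34),(-32,-20,34)],uv,[.433,-.305,.77])
print(d,e.round(1).tolist()); np.save('die.npy',d)
for k in(0,1):
    a=d[2]+k*np.pi; print('yaw',a%(2*np.pi),*delta([d[0],d[1],.1],downR(a)))
```

```text
[ 0.4363 -0.3097  0.7672] [[-0.0, -1.4], [1.2, 0.2], [0.0, 0.5], [-1.1, 0.3]]
yaw 0.7672127818747321 [-0.0395 -0.0159  0.0998] [-0.0014 -0.0009  2.2885]
yaw 3.908805435464525 [-0.0395 -0.0159  0.0998] [ 0.0007 -0.0012 -0.8531]
```

Emit:
carry_out --plan '[{"rot": [0, 0, 0.1], "xyz": [-0.01, -0.004, 0.01], "grip": 0}, {"rot": [0, 0, 0.21], "xyz": [-0.02, -0.008, 0.025], "grip": 0}, {"rot": [0, 0, 0.32], "xyz": [-0.03, -0.012, 0.04], "grip": 0}, {"rot": [0, 0, 0.43], "xyz": [-0.0395, -0.016, 0.055], "grip": 0}, {"rot": [0, 0, 0.54], "xyz": [-0.0395, -0.016, 0.07], "grip": 0}, {"rot": [0, 0, 0.65], "xyz": [-0.0395, -0.016, 0.085], "grip": 0}, {"rot": [0, 0, 0.76], "xyz": [-0.0395, -0.016, 0.09], "grip": 0}, {"rot": [0, 0, 0.87], "xyz": [-0.0395, -0.016, 0.09], "grip": 0}]'

```text
clock: 13.87
tool_pos: [0.4365, -0.308, 0.109]
eef_rot: [0.461, 0.887, -0.0, -0.002]
contact_force: [0.2, -0.2, 0.4]
opening: 0.999
finger_force: 0.0
```

Emit:
carry_out --plan '[{"rot": [0, 0, 0.11], "xyz": [0, 0, 0], "grip": 0}, {"rot": [0, 0, 0.22], "xyz": [0, 0, 0], "grip": 0}, {"rot": [0, 0, 0.33], "xyz": [0, 0, 0], "grip": 0}, {"rot": [0, 0, 0.44], "xyz": [0, 0, 0], "grip": 0}, {"rot": [0, 0, 0.55], "xyz": [0, 0, 0], "grip": 0}, {"rot": [0, 0, 0.66], "xyz": [0, 0, 0], "grip": 0}, {"rot": [0, 0, 0.77], "xyz": [0, 0, 0], "grip": 0}, {"rot": [0, 0, 0.87], "xyz": [0, 0, 0], "grip": 0}]'

```text
clock: 14.53
tool_pos: [0.4374, -0.3085, 0.1104]
eef_rot: [0.792, 0.61, -0.0, -0.0]
contact_force: [-0.9, -0.0, 0.2]
opening: 1.0
finger_force: 0.0
```

Emit:
carry_out --plan '[{"rot": [0, 0, 0.11], "xyz": [0, 0, 0], "grip": 0}, {"rot": [0, 0, 0.22], "xyz": [0, 0, 0], "grip": 0}, {"rot": [0, 0, 0.33], "xyz": [0, 0, 0], "grip": 0}, {"rot": [0, 0, 0.44], "xyz": [0, 0, 0], "grip": 0}, {"rot": [0, 0, 0.54], "xyz": [0, 0, 0], "grip": 0}, {"rot": [0, 0, 0.549], "xyz": [0, 0, 0], "grip": 0}, {"rot": [0, 0, 0.549], "xyz": [0, 0, 0], "grip": 0}]'

```text
clock: 15.12
tool_pos: [0.4372, -0.3093, 0.1104]
eef_rot: [0.927, 0.376, -0.0, 0.0]
contact_force: [-0.2, 0.6, 0.3]
opening: 0.999
finger_force: 0.0
```

Run:
```python
from h import *
np.set_printoptions(precision=4,suppress=True)
s=r.get_state();d=np.load('die.npy');print(s['tool_pos'],s['q'])
print(*delta([d[0],d[1],.012],downR(d[2])))
c=cam('wrist',s);im=np.ascontiguousarray(r.snapshot('wrist')[:,:,::-1])
cv2.imwrite('pics/w7.png',im);draw(im,c,d,[(-32,32,-20,20,34),(-32,32,-20,20,0)],np.zeros(2),1);cv2.imwrite('pics/w7o.png',im)
```

```text
[ 0.4372 -0.3093  0.1104] [ 0.3581  0.7517  0.2884  1.9437 -0.4124  0.5038  0.1376]
[-0.0008 -0.0004  0.0984] [-0.0002  0.0008  0.0037]
```

View pics/w7o.png

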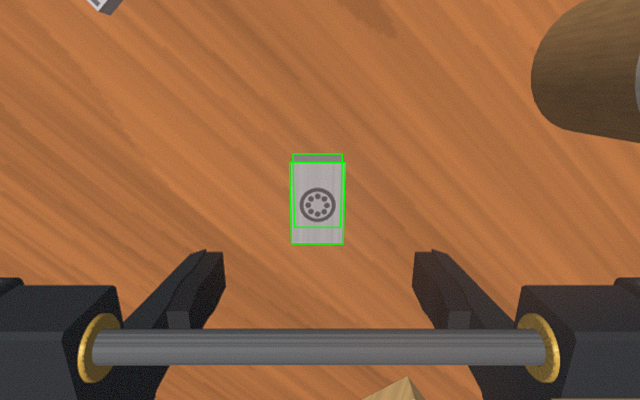

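The overlay sits exactly on the die at x 291–344, y 153–244, with the motif up and between the fingers. I'll descend and grip.

Emit:
carry_out --plan '[{"rot": [0, 0, 0.003], "xyz": [-0.001, 0, 0.025], "grip": 0}, {"rot": [0, 0, 0.003], "xyz": [-0.001, 0, 0.055], "grip": 0}, {"rot": [0, 0, 0.003], "xyz": [-0.001, 0, 0.08], "grip": 0}, {"rot": [0, 0, 0.003], "xyz": [-0.001, 0, 0.095], "grip": 0}, {"rot": [0, 0, 0.003], "xyz": [-0.001, 0, 0.0985], "grip": 0}, {"rot": [0, 0, 0.003], "xyz": [-0.001, 0, 0.0985], "grip": 255}, {"rot": [0, 0, 0.003], "xyz": [-0.001, 0, 0.0985], "grip": 255}, {"rot": [0, 0, 0.003], "xyz": [-0.001, 0, 0.0985], "grip": 255}]' --squeeze 45

```text
clock: 15.83
tool_pos: [0.4366, -0.3127, 0.0132]
eef_rot: [0.928, 0.373, 0.0, 0.001]
contact_force: [0.1, 0.7, 0.9]
opening: 0.799
finger_force: 0.0
```

Emit:
carry_out --plan '[{"rot": [0, 0, 0], "xyz": [0, 0, 0], "grip": 255}, {"rot": [0, 0, 0], "xyz": [0, 0, 0], "grip": 255}, {"rot": [0, 0, 0], "xyz": [0, 0, 0], "grip": 255}, {"rot": [0, 0, 0], "xyz": [0, 0, 0], "grip": 255}, {"rot": [0, 0, 0], "xyz": [0, 0, 0], "grip": 255}, {"rot": [0, 0, 0], "xyz": [0, 0, 0], "grip": 255}, {"rot": [0, 0, 0], "xyz": [0, 0, 0], "grip": 255}]'

```text
clock: 16.42
tool_pos: [0.4359, -0.3123, 0.0121]
eef_rot: [0.928, 0.372, -0.0, 0.001]
contact_force: [0.6, 0.4, 0.3]
opening: 0.269
finger_force: 0.0
```

The opening of 0.269 with zero force doesn't fit a 40 mm die, which should give about 0.45. I'll check numerically where the die is now.

Run:
```python
from h import *
np.set_printoptions(precision=4,suppress=True)
s=r.get_state();print(s['tool_pos'],s['opening'],s['finger_force'],s['contact_force'],s['moment'])
d=np.load('die.npy')
for n,z in(('scene',.034),('side',.034)):
    im=r.snapshot(n)[:,:,::-1];cv2.imwrite(f'pics/{n}1.png',im);a=cv2.imread(f'pics/{n}0.png')
    c=cam(n);u,v=proj(c,[[d[0],d[1],.034]])[0];t=proj(c,[s['tool_pos']+[0,0,.02]])[0];print(n,'die px',u,v,'tcp px',t)
    u,v=int(u),int(v)
    for m in(a,im):
        g=m[v-24:v+24:3,u-36:u+36:3].astype(int); print('\n'.join(''.join('#' if p[2]-p[0]<25 and p.sum()>330 else 'k' if p.sum()<200 else 'g' if p[2]-p[0]<25 else '.' for p in row) for row in g)); print()
```

```text
[ 0.4359 -0.3123  0.0121] 0.2689693713420795 0.0 [0.5658 0.385  0.2801] [-0.0442  0.1351  0.0433]
scene die px 201.80485822773076 252.85551918109124 tcp px [201.0381 254.1045]
........................
........................
........................
........................
........................
........................
..............###.......
........#########.......
........#########.......
........#########.......
........#######gg.......
........#gggggggg.......
........ggggggggg.......
.........ggggg..........
........................
........................

......kkkkkk.g..........
......k..kk.............
......k..gg.............
.....kk..kkg............
.....kkkkkkkg...........
.....kkkkkkggg..........
....kkkkkkkkgggg#.......
....kkkkkkkkgkk.#.......
....kkkkkkkkkkkk#.......
.....kkkkkkkkkkk#.......
.....kkkkkkkkkkkg.......
.....kkkkkkkkgggg.......
........ggggggggg.......
.........ggggg..........
........................
........................

side die px 436.84938870653906 174.7341675058669 tcp px [437.3506 175.0395]
........................
........................
........................
........................
........................
........................
........................
........................
.........########.......
........#########.......
........#########.......
........#########.......
.........###.#.##.......
........................
........................
........................

............k.gggggggggg
..............gggggggggg
............k.gkkkkkkkkk
............kkkkkkkkkkkk
............kkkkkkkkkkgk
............kkk.kkkkkkkk
............kkkk........
............gkkk........
........####gkkg#.......
........#####g###.......
........#########.......
........#########.......
.........########.......
........................
........................
........................
```

Emit:
carry_out --plan '[{"rot": [0, 0, 0], "xyz": [0, 0, 0], "grip": 255}, {"rot": [0, 0, 0], "xyz": [0, 0, 0], "grip": 255}]'

```text
clock: 16.68
tool_pos: [0.4358, -0.3122, 0.012]
eef_rot: [0.928, 0.372, -0.0, 0.001]
contact_force: [0.0, 0.6, 0.8]
opening: 0.028
finger_force: 0.0
```

The fingers shut fully with nothing between them, while the die appears not to have moved. Before moving again I'll work out where the fingertips really are.

Run:
```python
from h import *
np.set_printoptions(precision=1,suppress=True)
s=r.get_state();d=np.load('die.npy')
n='side';im=r.snapshot(n)[:,:,::-1];cv2.imwrite('pics/side2.png',im);c=cam(n)
print('top',box(c,d,-32,32,-20,20,34).tolist());print('bot',box(c,d,-32,32,-20,20,0).tolist())
for dz in(0,.02,.04,.06): print('tcp+',dz,proj(c,[s['tool_pos']+[0,0,dz]])[0])
g=im[140:200,405:475].astype(int)
print('\n'.join(''.join('.' if p[2]-p[0]>35 else 'k' if p.sum()<200 else 'g' if p.sum()<360 else '#' for p in row) for row in g))
w=r.snapshot('wrist')[:,:,::-1];cv2.imwrite('pics/w8.png',w)
c=cam('wrist',s);print('top',box(c,d,-32,32,-20,20,34).tolist());print('tcp',proj(c,[s['tool_pos']])[0])
g=w[120:320:5,230:410:3].astype(int)
print('\n'.join(''.join('.' if p[2]-p[0]>35 else 'k' if p.sum()<200 else 'g' if p.sum()<330 else '#' for p in row) for row in g))
```

```text
top [[446.8315893761042, 170.41868068142395], [422.18351454466193, 170.77125853849532], [426.4841144320661, 179.2152640139353], [451.99477280185744, 178.82664626186505]]
bot [[444.1236841964762, 181.54234828443705], [419.97489375970935, 181.9170803591621], [424.1071377371228, 190.5696966408838], [449.0833402582281, 190.15835048634213]]
tcp+ 0 [435.8 181.7]
tcp+ 0.02 [437.3 175.1]
tcp+ 0.04 [438.9 168.3]
tcp+ 0.06 [440.5 161.3]
.......................gggggg.g..gkkkkkkkkkkkkkkkkkkkkkkk.............
.......................kkkk......kkkkkkkkkkkkkkkkkkkkkkkk.............
.......................kkk.......k.gkkkkkkkkkkkkkkkkkkkkk.............
.......................gkk.......gggkkgggkgkkkkkkkgkkkkgg.............
........................kg..ggggggggkkggggkkkkkkkkkkkkkggg............
........................kk..gggggggggkkgggkkkkkkkkkkkkkkkgg...........
.........................kkkgggggggggkkkgggkkkkkkkkkkkkkkkg...........
...........................gkgggggggggkkggggkkkkkkkkkkkggkgg..........
............................kkgkgg.ggggggggggggggggggggggggggg........
............................kk
[... 5518 characters left out ...]
kkkkkkkkkk#..................
...............###gkkkkkkkkkkgkkkkkkkkkkkg..................
...............###kkkkkkkkkkkkkkkkkkkkkkkk..................
...............##kkkkkkkkkkkkkkkkkkkkkkkkkk.................
...............#gkkkkkkkkkkkkkkkkkkkkkkkkkk.................
...............gkkkkkkkkkkkkkkkkkkkkkkkkkkkk................
kkkkkkkkkkkkkkkkkkkkkkkkkkkkkkkkkkkkkkkkkkkkkkkkkkkkkkkkkkkk
kkkkkkkkkkkkkkkkkkkkkkkkkkkkkkkkkkkkkkkkkkkkkkkkkkkkkkkkkkkk
kkkkkkkkkkkkkkkkkkkkkkkkkkkkkkkkkkkkkkkkkkkkkkkkkkkkkkkkkkkk
kkkkkkkkkkkkkkkkkkkkkkkkkkkkkgkkkkkkkkkkkkkkkkkkkkkkkkkkkkkk
kkkkkkkkkkkkkkkkkkkkkkkkkkkkkgkkkkkkkkkkkkkkkkkkkkkkkkkkkkkk
kkkkkkkkkkkkkkkkkkk..kkkkkkkkgkkkkkkkkk..kkkkkkkkkkkkkkkkkkk
```

The evidence is consistent: the shut fingertips sit just above the die top, at z≈0.035–0.04. So the real tips end about 22–25 mm behind the nominal TCP, and the scraper was held near the top of its rib. The die hasn't moved. I'll open, go lower in guarded steps and watch the force.

Emit:
carry_out --plan '[{"rot": [0, 0, 0], "xyz": [0, 0, -0.008], "grip": 0}, {"rot": [0, 0, 0], "xyz": [0, 0, -0.015], "grip": 0}, {"rot": [0, 0, 0], "xyz": [0, 0, -0.015], "grip": 0}, {"rot": [0, 0, 0], "xyz": [0, 0, -0.015], "grip": 0}, {"rot": [0, 0, 0], "xyz": [0, 0, -0.015], "grip": 0}, {"rot": [0, 0, 0], "xyz": [0, 0, -0.015], "grip": 0}, {"rot": [0, 0, 0], "xyz": [0, 0, -0.015], "grip": 0}, {"rot": [0, 0, 0], "xyz": [0, 0, -0.015], "grip": 0}]'

```text
clock: 17.45
tool_pos: [0.4358, -0.3122, 0.0269]
eef_rot: [0.928, 0.372, -0.001, 0.0]
contact_force: [-0.1, 0.0, -1.0]
opening: 0.585
finger_force: 0.0
```

Emit:
carry_out --plan '[{"rot": [0, 0, 0], "xyz": [0, 0, 0], "grip": 0}, {"rot": [0, 0, 0], "xyz": [0, 0, 0], "grip": 0}, {"rot": [0, 0, 0], "xyz": [0, 0, 0], "grip": 0}, {"rot": [0, 0, 0], "xyz": [0, 0, 0], "grip": 0}, {"rot": [0, 0, 0], "xyz": [0, 0, 0], "grip": 0}, {"rot": [0, 0, 0], "xyz": [0, 0, 0], "grip": 0}]'

```text
clock: 17.95
tool_pos: [0.4358, -0.3123, 0.027]
eef_rot: [0.928, 0.372, -0.0, 0.001]
contact_force: [0.4, 0.1, -0.4]
opening: 0.997
finger_force: 0.0
```

Run:
```python
from h import *
np.set_printoptions(precision=4,suppress=True)
s=r.get_state();print(s['tool_pos'],s['opening'])
# where is the die now (wrist): gray mask vs model, and pad geometry from open fingers
c=cam('wrist',s);w=r.snapshot('wrist')[:,:,::-1];cv2.imwrite('pics/w9.png',w)
d=np.load('die.npy');print(*delta([d[0],d[1],.005],downR(d[2])));print('top',box(c,d,-32,32,-20,20,34).round(1).tolist())
g=w[150:320:5,180:460:4].astype(int)
print('\n'.join(''.join('.' if p[2]-p[0]>35 else 'k' if p.sum()<200 else 'g' if p.sum()<330 else '#' for p in row) for row in g))
for dz in(0,-.02,-.03):
  T=np.array([[-.009,.044,dz],[.009,.044,dz]]); print(dz,proj(c,s['tool_pos']+R.from_quat(s['eef_rot']).apply(T)).round(0).tolist())
```

```text
[ 0.4358 -0.3123  0.027 ] 0.9973163329567839
[ 0.0022 -0.0016  0.0221] [ 0.0009  0.0013 -0.0044]
top [[351.3, 303.1], [354.5, 190.4], [272.6, 190.9], [278.0, 303.5]]
......................................................................
......................................................................
......................................................................
......................................................................
......................................................................
............................#.........................................
.........................##################...........................
.........................###################..........................
........................####################..........................
........................####################..........................
........................####################..........................
........................####################..........................
........................####################..........................
...........
[... 892 characters left out ...]
........kkkkkkkkkkk
kkkkkkkkkkkk.............##################...............kkkkkkkkkkkk
kkkkkkkkkkkk.............##################...............kkkkkkkkkkkk
kkkkkkkkkkk..............##################................kkkkkkkkkkk
kkkkkkkkkkk..............##################................kkkkkkkkkkk
kkkkkkkkkk...............##################.................kkkkkkkkkk
kkkkkkkkkk...................................................kkkkkkkkk
kkkkkkkkk....................................................kkkkkkkkk
kkkkkkkk......................................................kkkkkkkk
0 [[398.0, 263.0], [400.0, 232.0]]
-0.02 [[407.0, 282.0], [410.0, 249.0]]
-0.03 [[412.0, 294.0], [415.0, 259.0]]
```

Emit:
carry_out --plan '[{"rot": [0.001, 0.001, -0.002], "xyz": [0.002, -0.0015, 0.01], "grip": 0}, {"rot": [0.001, 0.001, -0.002], "xyz": [0.002, -0.0015, 0.02], "grip": 0}, {"rot": [0.001, 0.001, -0.002], "xyz": [0.002, -0.0015, 0.025], "grip": 0}, {"rot": [0.001, 0.001, -0.002], "xyz": [0.002, -0.0015, 0.028], "grip": 0}, {"rot": [0.001, 0.001, -0.002], "xyz": [0.002, -0.0015, 0.028], "grip": 0}]'

```text
clock: 18.42
tool_pos: [0.4356, -0.3094, -0.0021]
eef_rot: [0.928, 0.373, -0.001, -0.001]
contact_force: [0.2, -0.0, -0.3]
opening: 1.002
finger_force: 0.0
```

Emit:
carry_out --plan '[{"rot": [0, 0, 0], "xyz": [0, 0, 0.003], "grip": 0}, {"rot": [0, 0, 0], "xyz": [0, 0, 0.005], "grip": 0}, {"rot": [0, 0, 0], "xyz": [0, 0, 0.005], "grip": 0}]'

```text
clock: 18.67
tool_pos: [0.4362, -0.3098, -0.0062]
eef_rot: [0.928, 0.373, -0.0, -0.0]
contact_force: [-0.2, -0.1, -0.1]
opening: 1.0
finger_force: 0.0
```

Emit:
carry_out --plan '[{"rot": [0, 0, 0], "xyz": [0, 0, 0.0025], "grip": 0}, {"rot": [0, 0, 0], "xyz": [0, 0, 0.0045], "grip": 0}, {"rot": [0, 0, 0], "xyz": [0, 0, 0.0045], "grip": 255}, {"rot": [0, 0, 0], "xyz": [0, 0, 0.0045], "grip": 255}, {"rot": [0, 0, 0], "xyz": [0, 0, 0.0045], "grip": 255}, {"rot": [0, 0, 0], "xyz": [0, 0, 0.0045], "grip": 255}, {"rot": [0, 0, 0], "xyz": [0, 0, 0.0045], "grip": 255}, {"rot": [0, 0, 0], "xyz": [0, 0, 0.0045], "grip": 255}]' --squeeze 45

```text
clock: 19.33
tool_pos: [0.4363, -0.3099, -0.0104]
eef_rot: [0.928, 0.373, -0.0, 0.0]
contact_force: [-0.1, 0.4, -0.6]
opening: 0.574
finger_force: 0.0
```

Emit:
carry_out --plan '[{"rot": [0, 0, 0], "xyz": [0, 0, 0], "grip": 255}, {"rot": [0, 0, 0], "xyz": [0, 0, 0], "grip": 255}, {"rot": [0, 0, 0], "xyz": [0, 0, 0], "grip": 255}, {"rot": [0, 0, 0], "xyz": [0, 0, 0], "grip": 255}, {"rot": [0, 0, 0], "xyz": [0, 0, 0], "grip": 255}]'

```text
clock: 19.75
tool_pos: [0.4361, -0.3097, -0.0104]
eef_rot: [0.928, 0.373, -0.0, -0.0]
contact_force: [-0.7, -0.1, 1.3]
opening: 0.451
finger_force: 45.0
```

Gripped at 0.451, which is 40 mm, with 45 N. Lifting.

Emit:
carry_out --plan '[{"rot": [0, 0, 0], "xyz": [0, 0, -0.015], "grip": 255}, {"rot": [0, 0, 0], "xyz": [0, 0, -0.04], "grip": 255}, {"rot": [0, 0, 0], "xyz": [0, 0, -0.07], "grip": 255}, {"rot": [0, 0, 0], "xyz": [0, 0, -0.09], "grip": 255}, {"rot": [0, 0, 0], "xyz": [0, 0, -0.1], "grip": 255}, {"rot": [0, 0, 0], "xyz": [0, 0, -0.1], "grip": 255}]'

```text
clock: 20.25
tool_pos: [0.4371, -0.3103, 0.0909]
eef_rot: [0.928, 0.373, 0.001, 0.001]
contact_force: [0.1, 0.3, -6.6]
opening: 0.452
finger_force: 45.0
```

Run:
```python
from h import *
np.set_printoptions(precision=4,suppress=True)
s=r.get_state();f=np.load('fix.npy');print(s['tool_pos'],s['opening'],s['finger_force'],s['contact_force'],s['moment'])
F=R.from_euler('z',f[2])
P=F.apply([.028,.028,0])+[f[0],f[1],.09]; print(P,*delta(P,downR(f[2]+np.pi/2)))
print(s['q'])
```

```text
[ 0.4371 -0.3103  0.0909] 0.45227341366625456 44.990950003266335 [ 0.1385  0.3399 -6.6136] [-0.0619  0.1343 -0.0072]
[0.5378 0.0756 0.09  ] [ 0.34   -0.2087  0.0004] [ 0.0027  0.0008 -0.721 ]
[ 0.3728  0.7826  0.2674  1.9559 -0.4357  0.456   0.1543]
```

Emit:
carry_out --plan '[{"rot": [0, 0, -0.03], "xyz": [0.015, -0.009, 0], "grip": 255}, {"rot": [0, 0, -0.08], "xyz": [0.04, -0.024, 0], "grip": 255}, {"rot": [0, 0, -0.13], "xyz": [0.065, -0.039, 0], "grip": 255}, {"rot": [0, 0, -0.18], "xyz": [0.09, -0.054, 0], "grip": 255}, {"rot": [0, 0, -0.23], "xyz": [0.115, -0.069, 0], "grip": 255}, {"rot": [0, 0, -0.28], "xyz": [0.14, -0.085, 0], "grip": 255}, {"rot": [0, 0, -0.33], "xyz": [0.16, -0.098, 0], "grip": 255}, {"rot": [0, 0, -0.36], "xyz": [0.17, -0.104, 0], "grip": 255}]'

```text
clock: 20.92
tool_pos: [0.4865, -0.112, 0.0877]
eef_rot: [0.844, 0.537, -0.001, -0.003]
contact_force: [-0.6, 0.5, -5.4]
opening: 0.448
finger_force: 45.0
```

Emit:
carry_out --plan '[{"rot": [0, 0, -0.04], "xyz": [0.02, -0.004, 0], "grip": 255}, {"rot": [0, 0, -0.09], "xyz": [0.05, -0.009, 0], "grip": 255}, {"rot": [0, 0, -0.14], "xyz": [0.08, -0.015, 0], "grip": 255}, {"rot": [0, 0, -0.19], "xyz": [0.11, -0.021, 0], "grip": 255}, {"rot": [0, 0, -0.24], "xyz": [0.14, -0.027, 0], "grip": 255}, {"rot": [0, 0, -0.29], "xyz": [0.165, -0.032, 0], "grip": 255}, {"rot": [0, 0, -0.34], "xyz": [0.185, -0.0355, 0], "grip": 255}, {"rot": [0, 0, -0.361], "xyz": [0.1957, -0.0375, 0], "grip": 255}]'

```text
clock: 21.58
tool_pos: [0.5374, 0.0788, 0.088]
eef_rot: [0.735, 0.678, -0.0, -0.001]
contact_force: [0.4, 0.5, -6.1]
opening: 0.452
finger_force: 45.0
```

Emit:
carry_out --plan '[{"rot": [0, 0, 0], "xyz": [0, 0, 0], "grip": 255}, {"rot": [0, 0, 0], "xyz": [0, 0, 0], "grip": 255}, {"rot": [0, 0, 0], "xyz": [0, 0, 0], "grip": 255}]'

```text
clock: 21.83
tool_pos: [0.5367, 0.0729, 0.0891]
eef_rot: [0.738, 0.675, -0.001, 0.0]
contact_force: [0.8, -0.4, -5.8]
opening: 0.45
finger_force: 45.0
```

Run:
```python
from h import *
np.set_printoptions(precision=4,suppress=True)
s=r.get_state();f=np.load('fix.npy');print(s['tool_pos'],s['opening'],s['finger_force'],s['contact_force'],s['moment'])
F=R.from_euler('z',f[2]);print(F.inv().apply(s['tool_pos']-[f[0],f[1],0]))
P=F.apply([.028,.028,0])+[f[0],f[1],.0076]; print(P,*delta(P,downR(f[2]+np.pi/2)))
# refine fixture from w3 picture: side-rail/bed edges
w=np.load('w3.npy'); c=cam('wrist',dict(tool_pos=w[:3],eef_rot=w[3:]))
uv=np.array([(441,148),(475,148),(437,326),(467,326),(178,149)])/1.25
f2,e=fit(c,[(-60,75,26),(-60,93,26),(48,75,26),(48,93,26),(-60,-75,18)],uv,f);print(f,f2,e.round(1).tolist())
```

```text
[0.5367 0.0729 0.0891] 0.44987369537658356 44.990665689110756 [ 0.7869 -0.3722 -5.8477] [-0.1246  0.0541 -0.0124]
[0.0272 0.0252 0.0891]
[0.5378 0.0756 0.0076] [0.003  0.0009 0.0815] [-0.0016  0.0024 -0.004 ]
[ 0.5075  0.0501 -0.0848] [ 0.5065  0.0515 -0.0766] [[0.8, 0.2], [-0.0, -0.0], [0.6, 0.1], [-0.2, -0.0], [-2.6, -0.1]]
```

Emit:
carry_out --plan '[{"rot": [-0.001, 0.002, -0.006], "xyz": [0, 0, 0.02], "grip": 255}, {"rot": [-0.001, 0.002, -0.006], "xyz": [0, 0, 0.045], "grip": 255}, {"rot": [-0.001, 0.002, -0.006], "xyz": [0, 0, 0.065], "grip": 255}, {"rot": [-0.001, 0.002, -0.006], "xyz": [0, 0, 0.075], "grip": 255}, {"rot": [-0.001, 0.002, -0.006], "xyz": [0, 0, 0.078], "grip": 255}, {"rot": [-0.001, 0.002, -0.006], "xyz": [0, 0, 0.078], "grip": 255}]'

```text
clock: 22.33
tool_pos: [0.5372, 0.0742, 0.0111]
eef_rot: [0.735, 0.678, 0.0, -0.0]
contact_force: [0.2, 0.1, -6.9]
opening: 0.452
finger_force: 45.0
```

Emit:
carry_out --plan '[{"rot": [0, 0, 0], "xyz": [0, 0, 0.0015], "grip": 255}, {"rot": [0, 0, 0], "xyz": [0, 0, 0.003], "grip": 255}, {"rot": [0, 0, 0], "xyz": [0, 0, 0.003], "grip": 255}]'

```text
clock: 22.58
tool_pos: [0.5381, 0.0757, 0.0092]
eef_rot: [0.735, 0.679, 0.002, 0.0]
contact_force: [-0.3, 0.6, -5.5]
opening: 0.447
finger_force: 45.0
```

Emit:
carry_out --plan '[{"rot": [0, 0, 0], "xyz": [0, 0, 0.001], "grip": 255}, {"rot": [0, 0, 0], "xyz": [0, 0, 0.0015], "grip": 255}, {"rot": [0, 0, 0], "xyz": [0, 0, 0.0015], "grip": 255}]'

```text
clock: 22.83
tool_pos: [0.5379, 0.0758, 0.0076]
eef_rot: [0.734, 0.679, 0.001, -0.0]
contact_force: [-0.8, 0.5, 0.6]
opening: 0.451
finger_force: 45.0
```

Run:
```python
from h import *
np.set_printoptions(precision=4,suppress=True)
s=r.get_state();f=np.load('fix.npy');print(s['tool_pos'],s['contact_force'],s['moment'])
F=R.from_euler('z',f[2]);print(F.inv().apply(s['tool_pos']-[f[0],f[1],0]))
for x,y in((.037,.025),(.037,.040)):
  P=F.apply([x,y,0])+[f[0],f[1],s['tool_pos'][2]]; print(*delta(P,downR(f[2]+np.pi/2)))
```

```text
[0.5379 0.0758 0.0076] [-0.7876  0.4816  0.6375] [-0.0652  0.2718 -0.0428]
[0.0281 0.0282 0.0076]
[-0.0032  0.0089  0.    ] [ 0.0017 -0.0022  0.006 ]
[0.0118 0.009  0.    ] [ 0.0017 -0.0022  0.006 ]
```

The die is flat on the bed. Now I'll slide it toward both stops, tool +y to the far stop and +x to the side stop.

Emit:
carry_out --plan '[{"rot": [0, 0, 0], "xyz": [0.002, 0.002, 0], "grip": 255}, {"rot": [0, 0, 0], "xyz": [0.004, 0.004, 0], "grip": 255}, {"rot": [0, 0, 0], "xyz": [0.006, 0.006, 0], "grip": 255}, {"rot": [0, 0, 0], "xyz": [0.008, 0.008, 0], "grip": 255}, {"rot": [0, 0, 0], "xyz": [0.01, 0.01, 0], "grip": 255}, {"rot": [0, 0, 0], "xyz": [0.01, 0.01, 0], "grip": 255}]'

```text
clock: 23.33
tool_pos: [0.5483, 0.0846, 0.0075]
eef_rot: [0.734, 0.679, 0.001, -0.0]
contact_force: [-3.0, -2.0, 7.4]
opening: 0.452
finger_force: 45.0
```

Emit:
carry_out --plan '[{"rot": [0, 0, 0], "xyz": [0, 0.001, 0], "grip": 255}, {"rot": [0, 0, 0], "xyz": [0, 0.002, 0], "grip": 255}, {"rot": [0, 0, 0], "xyz": [0, 0.002, 0], "grip": 255}]'

```text
clock: 23.58
tool_pos: [0.5482, 0.0846, 0.0076]
eef_rot: [0.734, 0.679, -0.001, -0.002]
contact_force: [-6.2, -1.8, 10.2]
opening: 0.446
finger_force: 45.0
```

Emit:
carry_out --plan '[{"rot": [0, 0, 0], "xyz": [0, 0.001, -0.001], "grip": 255}, {"rot": [0, 0, 0], "xyz": [0, 0.001, -0.001], "grip": 255}, {"rot": [0, 0, 0], "xyz": [0, 0.001, -0.001], "grip": 255}]'

```text
clock: 23.83
tool_pos: [0.5483, 0.0846, 0.0077]
eef_rot: [0.734, 0.679, -0.001, -0.002]
contact_force: [-5.7, -1.8, 4.2]
opening: 0.448
finger_force: 45.0
```

Emit:
carry_out --plan '[{"rot": [0, 0, 0], "xyz": [0.0015, 0, 0], "grip": 255}, {"rot": [0, 0, 0], "xyz": [0.003, 0, 0], "grip": 255}, {"rot": [0, 0, 0], "xyz": [0.003, 0, 0], "grip": 255}]'

```text
clock: 24.08
tool_pos: [0.5484, 0.0868, 0.0076]
eef_rot: [0.734, 0.679, -0.002, -0.002]
contact_force: [-5.0, -3.2, 2.3]
opening: 0.446
finger_force: 45.0
```

Run:
```python
from h import *
np.set_printoptions(precision=4,suppress=True)
s=r.get_state();f=np.load('fix.npy')
for g in(f,[.5065,.0515,-.0766]):
  F=R.from_euler('z',g[2]);print(F.inv().apply(s['tool_pos']-[g[0],g[1],0]),F.inv().apply(s['contact_force']))
print(s['moment'])
```

```text
[0.0376 0.04   0.0076] [-4.729  -3.5888  2.3226]
[0.0391 0.0384 0.0076] [-4.7581 -3.55    2.3226]
[-0.6564  1.2829  0.0585]
```

Emit:
carry_out --plan '[{"rot": [0, 0, 0], "xyz": [0.001, 0.0005, 0], "grip": 255}, {"rot": [0, 0, 0], "xyz": [0.002, 0.001, 0], "grip": 255}, {"rot": [0, 0, 0], "xyz": [0.003, 0.001, 0], "grip": 255}, {"rot": [0, 0, 0], "xyz": [0.003, 0.001, 0], "grip": 255}]'

```text
clock: 24.42
tool_pos: [0.5485, 0.0889, 0.0077]
eef_rot: [0.735, 0.678, -0.003, -0.002]
contact_force: [-8.2, -4.0, 4.4]
opening: 0.45
finger_force: 45.0
```

Emit:
carry_out --plan '[{"rot": [0, 0, 0], "xyz": [0.001, 0, 0], "grip": 255}, {"rot": [0, 0, 0], "xyz": [0.002, 0, 0], "grip": 255}, {"rot": [0, 0, 0], "xyz": [0.002, 0, 0], "grip": 255}]'

```text
clock: 24.67
tool_pos: [0.5487, 0.0904, 0.0077]
eef_rot: [0.735, 0.678, -0.003, -0.002]
contact_force: [-8.0, -5.2, 5.5]
opening: 0.451
finger_force: 45.0
```

Emit:
carry_out --plan '[{"rot": [0, 0, 0], "xyz": [0.001, 0, 0], "grip": 255}, {"rot": [0, 0, 0], "xyz": [0.002, 0, 0], "grip": 255}, {"rot": [0, 0, 0], "xyz": [0.002, 0, 0], "grip": 255}]'

```text
clock: 24.92
tool_pos: [0.5487, 0.0905, 0.0077]
eef_rot: [0.735, 0.678, -0.004, -0.001]
contact_force: [-7.7, -8.1, 5.8]
opening: 0.444
finger_force: 45.0
```

Emit:
carry_out --plan '[{"rot": [0, 0, 0], "xyz": [0.001, 0, 0], "grip": 255}, {"rot": [0, 0, 0], "xyz": [0.002, 0, 0], "grip": 255}, {"rot": [0, 0, 0], "xyz": [0.002, 0, 0], "grip": 255}]'

```text
clock: 25.17
tool_pos: [0.5487, 0.0905, 0.0077]
eef_rot: [0.736, 0.677, -0.005, -0.001]
contact_force: [-8.8, -12.0, 6.3]
opening: 0.445
finger_force: 45.0
```

The die has seated: position stays fixed in both directions while the force rises. I'll add a bit more push on the far stop and let it settle.

Emit:
carry_out --plan '[{"rot": [0, 0, 0], "xyz": [0, 0.001, 0], "grip": 255}, {"rot": [0, 0, 0], "xyz": [0.001, 0.002, 0], "grip": 255}, {"rot": [0, 0, 0], "xyz": [0.001, 0.003, 0], "grip": 255}, {"rot": [0, 0, 0], "xyz": [0.001, 0.003, 0], "grip": 255}, {"rot": [0, 0, 0], "xyz": [0.001, 0.003, 0], "grip": 255}, {"rot": [0, 0, 0], "xyz": [0.001, 0.003, 0], "grip": 255}]'

```text
clock: 25.67
tool_pos: [0.5486, 0.0904, 0.0078]
eef_rot: [0.736, 0.677, -0.007, -0.002]
contact_force: [-12.8, -12.2, 11.5]
opening: 0.45
finger_force: 45.0
```

Run:
```python
from h import *
np.set_printoptions(precision=4,suppress=True)
s=r.get_state();f=np.load('fix.npy')
for g in(f,[.5065,.0515,-.0766]):
  F=R.from_euler('z',g[2]);print(F.inv().apply(s['tool_pos']-[g[0],g[1],0]),F.inv().apply(s['contact_force']))
m=R.from_quat(s['eef_rot']).as_matrix();print(m[:,2],np.arctan2(m[1,0],m[0,0])-np.pi/2,s['moment'],s['finger_force'],abs(s['qd']).max())
# scraper check in side view
c=cam('side');im=r.snapshot('side')[:,:,::-1]
g=im[255:360:4,180:310:3].astype(int)
for z in(0,16,58): print(z,box(c,[.432,.297,f[2]],*((-38,38,-11,11) if z==58 else (-50,50,-15,15)),z).round(0).tolist())
print('\n'.join(''.join('k' if p.sum()<230 else '#' if p[1]>p[2]*.72 else '.' for p in row) for row in g))
```

```text
[0.0375 0.0437 0.0078] [-11.7209 -13.2133  11.5344]
[0.039  0.042  0.0078] [-11.8285 -13.1171  11.5344]
[-0.0136 -0.006  -0.9999] -0.08227754628336581 [-2.5744  2.7983  0.3045] 44.991757767274976 0.0013388194122504371
0 [[280.0, 362.0], [242.0, 321.0], [227.0, 332.0], [264.0, 376.0]]
16 [[279.0, 356.0], [241.0, 315.0], [225.0, 326.0], [263.0, 370.0]]
58 [[270.0, 336.0], [240.0, 304.0], [228.0, 312.0], [258.0, 345.0]]
kkkkkkkk#kkk....................############
kkkkkk#kkkk......................###########
kkk##kkkkk.........................#########
##kkkkkkk............................#######
kkkkkkkk..............................######
kkkkk...................................####
kk......................................####
.......................................#####
.......................................###..
............................................
............................................
............................................
............................................
....................#.......................
..................#####.....................
..................######....................
..................#######...................
..................########..................
................############................
................#############...............
.................#############..............
..................############..............
....................###########.............
.....................##########.............
......................##########............
.......................##########...........
........................##########..........
```

Scraper confirmed upright at its expected pose. The die is at rest at fixture (38–39, 42–44) mm, pushing about 12 N and 13 N with 45 N of grip. Handing in.

```bash
python3 -c "
from plant import r
print(r.finish_job())"
```

```text
the job is handed in; nothing more can be done
None
```

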